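Empty the drying cabinet and hang up the filled bin

TASK

Push the drying cabinet's sash up by its lower edge until the edge is level with the pointer clip, draw the tray right out and put every sample bottle on it into the loose grey bin. Slide the empty tray fully home again, leave the sash at the pointer, and hang the filled bin securely by its rear lip on the louvered panel's top rail, to the left of the bin that hangs on the rail below. Do not knock over the glass beakers.

Things in the scene. Friction and masses are not known exactly. Their poses are not given: they have to be found in the camera images.
- cabinet: white drying cabinet on the bench at the left, 280 mm wide, 200 deep, 310 high, clear top, two aluminium sash guides 345 mm high at its front corners. Fixed during a run. Origin: on the bench, middle of its front plane; x points into the cabinet, y along its front to the left seen from the robot, z up. The bottles stand inside on a tray
- sash (a joint): rise of the clear vertical sash above its lowest position, m (0 to 0.13). Counterbalanced: moves with about 8 N upward, stays where it is left, and can be pushed down again with a few N
- sash_edge (a point): middle of the sash's lower edge: the sash ends below in a 250 mm wide, 8 mm thick aluminium lip standing 24 mm out in front of the pane. The point is on the lip's underside at its front rim, 34 mm in front of the cabinet's front plane, 55 mm above the bench plus the sash joint. Axes as the cabinet's. Push up under the lip with the fingertips
- height_mark (a point): middle height of the black pointer clip (12 mm high) on the cabinet's left sash guide (at cabinet y = +146 mm), 115 to 155 mm above the bench; axes as the cabinet's. The sash's lower edge belongs at this height
- tray (a joint): how far the steel tray is drawn out along the cabinet's -x, m; 0 fully home, 0.18 fully out; about 2 N of friction, stays where left. Tray 115 x 156 mm, its middle 143 mm behind the pull tab, floor 10 mm and rim 20 mm above the bench. The bottles are too tall to pass under the lowered sash
- tray_handle (a point): top centre of the tray's black upright pull tab: 34 mm long in cabinet x, 12 mm thick in cabinet y, 52 mm tall, its top 62 mm above the bench, standing on a flat tongue (30 mm wide, top 10 mm above the bench) in front of the tray. With the tray home it is 56 mm in front of the sash lip. Axes as the cabinet's
- bottle0: square sample bottle, grey plastic body 26 x 26 mm and 54 mm tall with a 20 mm wide, 8 mm high white screw cap on top, 62 mm overall, about 60 g. Origin at its middle (31 mm above its foot when standing), z towards the cap, x and y square to the sides. Starts standing in the tray; two to four bottles are present, absent ones read None
- bottle1: square sample bottle, grey plastic body 26 x 26 mm and 54 mm tall with a 20 mm wide, 8 mm high white screw cap on top, 62 mm overall, about 60 g. Origin at its middle (31 mm above its foot when standing), z towards the cap, x and y square to the sides. Starts standing in the tray; two to four bottles are present, absent ones read None
- bottle2: square sample bottle, grey plastic body 26 x 26 mm and 54 mm tall with a 20 mm wide, 8 mm high white screw cap on top, 62 mm overall, about 60 g. Origin at its middle (31 mm above its foot when standing), z towards the cap, x and y square to the sides. Starts standing in the tray; two to four bottles are present, absent ones read None
- bottle3: square sample bottle, grey plastic body 26 x 26 mm and 54 mm tall with a 20 mm wide, 8 mm high white screw cap on top, 62 mm overall, about 60 g. Origin at its middle (31 mm above its foot when standing), z towards the cap, x and y square to the sides. Starts standing in the tray; two to four bottles are present, absent ones read None
- bin: loose open grey plastic bin, 130 mm long (x), 64 mm wide (y), 50 mm high, walls and floor 3 mm, about 0.22 kg empty. Origin: centre of its underside, z up. A hooked lip runs along its rear (+x) end; a paper label is on its front (-x) end
- bin_lip (a point): inside of the hook of the bin's rear lip, at bin x = 72, z = 46 mm, axes as the bin's. The lip, as wide as the bin, is a 4 mm thick web level with the rim that runs 18 mm back from the rear wall, then turns down as a 4 mm thick hook ending 18 mm below the rim; the gap between rear wall and hook is 14 mm. This point is the middle of that gap, on the web's underside
- panel: grey louvered panel on feet at the right, 300 mm wide, 165 high, fixed during a run. Origin: on the bench, mid-width, in the plane of the louvers' front edges; x away from the robot through the panel, y to the left along it, z up. Its face is at x = 24 mm. A fixed bin like the loose one, with white pots in it, hangs on the middle rail, centred at y = -112 mm
- rail (a point): top edge of the top louver at panel x 2, y 35, z 125 mm, axes as the panel's; hang the bin within y -30 to 110. Louvers: 4 mm plates along y, sloping from their top edges down and back by 4 in 10, at z 125, 85, 45 (the lower two 2.5 mm further out). The hook drops behind the top edge until the web rests on it; hung, the bin's origin is about at panel x -67, z 73 mm, nose 0.09 rad down
- beaker_a: glass beaker, 56 mm wide, 80 mm tall, standing on the bench between the panel and the cabinet; origin at the centre of its foot. Leave it standing
- beaker_b: glass beaker, 64 mm wide, 90 mm tall, on the bench at the right; origin at the centre of its foot. Leave it standing

How it is judged:
On the way, in this order (a step that is already met when the one before it is completed fails the run):
1. the sash edge is level with the pointer, the tray still home (z of sash_edge in the frame of height_mark between -0.009 and 0.009 m and value of joint tray below 0.03 m), for 0.3 s.
2. the tray is drawn out (value of joint tray above 0.12 m), for 0.2 s.
At the end, for the whole second after the job is handed in: Every bottle's middle in the bin (at most 18 mm over its rim); bin hangs still on the top louver left of the fixed bin (origin x -58 to -75, z 66 to 82, y -65 to 125 mm of the panel; 0.15 rad of upright, 0.12 rad of square); sash edge within 9 mm of the pointer; tray within 12 mm of home (x of bottle0 in the frame of bin between -0.064 and 0.064 m and y of bottle0 in the frame of bin between -0.031 and 0.031 m and z of bottle0 in the frame of bin between 0.005 and 0.068 m and linear speed of each of bottle0, bottle1, bottle2, bottle3 below 0.03 m/s and x of bottle1 in the frame of bin between -0.064 and 0.064 m and y of bottle1 in the frame of bin between -0.031 and 0.031 m and z of bottle1 in the frame of bin between 0.005 and 0.068 m and x of bottle2 in the frame of bin between -0.064 and 0.064 m and y of bottle2 in the frame of bin between -0.031 and 0.031 m and z of bottle2 in the frame of bin between 0.005 and 0.068 m and x of bottle3 in the frame of bin between -0.064 and 0.064 m and y of bottle3 in the frame of bin between -0.031 and 0.031 m and z of bottle3 in the frame of bin between 0.005 and 0.068 m and x of bin in the frame of panel between -0.075 and -0.058 m and z of bin in the frame of panel between 0.066 and 0.082 m and y of bin in the frame of panel between -0.065 and 0.125 m and angle between bin's own z axis and vertical below 0.15 rad and angle between the x axis of bin and the x axis of panel, either way round below 0.12 rad and linear speed of bin below 0.02 m/s and z of sash_edge in the frame of height_mark between -0.009 and 0.009 m and value of joint tray below 0.012 m); the robot touches nothing.
It fails at once if a glass beaker is knocked over (angle between any of beaker_a, beaker_b's own z axis and vertical above 0.8 rad).
Of bottle0, bottle1, bottle2, bottle3 only 2 to 4 are there at a start; the rules pass over those that are not, and their reading is None.
At some moment in a run one of bin may be knocked a few centimetres aside while the robot is not near it.
Once in a run the grip may slacken for a moment while it holds something.
It also fails if it takes over 210 s, if anything falls off the work surface, if the arm or the gripper's body presses on something with over 40 N, if the wrist force passes 120 N, or if a joint passes its speed limit or range.

ROBOT

A 7-joint arm with a two-finger parallel gripper is mounted at the origin on the work surface. World frame = base frame: x ahead of the robot, y to its left, z up, the work surface at z = 0. Lengths are in m, angles in rad, forces in N, time in s.
With the tool pointing down it reaches from about 0.4 to 0.85 m from the base axis. Payload 10.4 kg.
Tool frame: the origin (TCP) lies midway between the tips of the shut fingers; the grasp point (between the pads) lies 19 mm behind it (manip.pinch_z is the distance from the TCP to the grasp point, in m); y points along the fingers, x is the direction in which the jaws open and shut, and the axes are right-handed (so a half turn about y gives the same grasp; the last joint's range is limited). The gripper opens to 85 mm and grips with 20 to 120 N. Pads are 22 mm wide; open, the fingers measure 114 mm over their backs; the gripper's body (76 mm by 85 mm) begins 54 mm behind the grasp point. The pads swing forward as they close: fully open they stand 13 mm farther back than shut.
Start: joints at [1.165, 0.332, -0.065, 1.46, 0.022, 1.35, -0.088], TCP at [0.233, -0.58, 0.231] pointing down, gripper open.
Joint ranges: [-2.6, 2.6], [-0.5, 2.12], [-1.47, 1.34], [0.16, 2.42], [-1.27, 4.41], [0.06, 2.06], [-2.6, 2.6]. Speed limits (rad/s): [2.22, 2.22, 2.79, 2.79, 3.14, 3.14, 3.14].

INTERFACE

Orientations are given as a unit quaternion [x, y, z, w].
In Python, from workcell import manip gives the robot as it stands.
- The arm moves only by the shell command python3 -m pendant 'ROWS' [OPENING] [FORCE]. ROWS is a JSON object of lists of equal length, an entry for each row: "offset": the shift along the tool's x, y, z scaled (see below), a list of three; "turn": the turn, a rotation vector about the tool's x, y, z scaled (see below), a list of three. A call has 1 to 12 rows; each row is the pose to reach, as a shift and turn from the pose measured when the call began, along the tool's axes at that moment; what a row does not reach only later rows make up. The controller multiplies each number of a shift by 200 mm and each number of a turn by 45 degrees. A row lasts 1/8 s, in which the tool goes at most 62.5 mm and 10.7 degrees, less where a joint would pass 70% of its speed; a pose out of reach is approached as far as the arm can. A call with a number of a shift or a turn outside -1 to 1 is refused whole. A call with a gripper value outside its range is refused whole. OPENING is the opening in per cent of the stroke, from 0 (shut) to 100 (fully open), set as the call begins (- or left out, the last holds). The fingers move at their own pace and stop on an object; FORCE is the grip in N (left out, the last holds). Time passes only in rows, so rows that repeat a pose let the fingers close. It gives the time, the measured TCP pose, the force and the opening at its end, in the units of the state.
- manip.get_obs(): the state, without advancing time (a new reading comes with each control period).
- manip.camera(name): name is "side" or "top" or "wrist"; returns (picture, depth): 420x560x3 uint8, red, green, blue; 420x560 float32, m along the optical axis (not along the pixel's ray), 0 where there is no reading.
- manip.camera_model(name): a dict with "intrinsics" (3x3 intrinsics, pixels), "k1" (the pictures are not rectified: a ray, as slopes to the right and down, at radius r is drawn at 1 + k1 r^2 times it, then the intrinsics apply), "R" (3x3) and "t" (3): a world point X has camera coordinates R X + t; the wrist camera has in their place "tool_from_camera" (4x4, takes a point from camera to tool coordinates, whose origin is the TCP and whose axes are the tool frame's). Camera axes: x right, y down, z forward; pixel columns grow to the right and rows downward; lengths in m; the calibration is good to about 2 mm. A picture is of the moment at which its call begins: read the wrist's pose just before it. camera_model takes no time and is no camera call.
- manip.hand_in(): hands the job in, once; it reports no verdict.
The state is a dict: "clock": time; "joint_pos": joint angles; "joint_velocities": joint speeds; "tau": joint torques, N m; "position": TCP position; "ee_rot": TCP orientation; "ft_force": force on the tool from outside, world axes, zero at the start; "torque": the same for the moment, N m; "grip_width": opening from 0.0 (shut) to 1.0 (fully open).
Only numpy, scipy, OpenCV 4.12 (cv2) and the standard library are available. Lean on these libraries where they do the work, as an engineer would, in place of code of your own. Each camera call takes 0.05 s, during which the arm holds its last target. There are 200 camera calls.

## Working session

There is one attempt and no reset: what is moved stays moved. The work goes in short steps, Python scripts to look and compute and a shell command to move; the robot and the scene stay as the last step left them, time stands still between calls to the robot, and variables do not carry over. Pictures are saved under pics/ and viewed, about 12 in all and at most 16, crops included, and the job is handed in when it is done.

```bash
ls; mkdir -p pics; cat > h.py <<'E'
import numpy as np, cv2, json
from scipy.spatial.transform import Rotation as Rn
from workcell import manip
def cam(name):
    o=manip.get_obs(); im,d=manip.camera(name); m=manip.camera_model(name)
    K=np.array(m["intrinsics"]);k1=m["k1"]
    if "R" in m: R=np.array(m["R"]);t=np.array(m["t"]);Rc=R.T;c=-R.T@t
    else:
        T=np.array(m["tool_from_camera"]);Rt=Rn.from_quat(o["ee_rot"]).as_matrix()
        Rc=Rt@T[:3,:3];c=Rt@T[:3,3]+np.array(o["position"])
    return dict(im=im,d=d,K=K,k1=k1,Rc=Rc,c=c)
def ray(C,uv):
    uv=np.atleast_2d(np.asarray(uv,float));K=C["K"]
    D=np.array([C["k1"],0,0,0,0.])
    p=cv2.undistortPoints(uv[:,None],K,D)[:,0]
    return np.c_[p,np.ones(len(p))]
def onz(C,uv,z):
    r=ray(C,uv)@C["Rc"].T
    return C["c"]+r*((z-C["c"][2])/r[:,2])[:,None]
def dep(C,uv):
    uv=np.atleast_2d(uv).astype(int);z=C["d"][uv[:,1],uv[:,0]]
    return C["c"]+(ray(C,uv)*z[:,None])@C["Rc"].T
def cloud(C):
    v,u=np.mgrid[0:420,0:560];uv=np.c_[u.ravel(),v.ravel()]
    P=dep(C,uv);P[C["d"].ravel()==0]=np.nan
    return P.reshape(420,560,3)
def proj(C,X):
    X=np.atleast_2d(X);p=(X-C["c"])@C["Rc"];p=p[:,:2]/p[:,2:]
    p=p*(1+C["k1"]*(p**2).sum(1))[:,None];K=C["K"]
    return p@K[:2,:2].T+K[:2,2]
def save(n,im,s=1.4):
    cv2.imwrite("pics/"+n,cv2.resize(im[:,:,::-1],None,fx=s,fy=s))
def go(p,yaw=None,q=None):
    """rows offset/turn from current to world p; yaw: angle of tool x axis in world, tool pointing down"""
    o=manip.get_obs();R=Rn.from_quat(o["ee_rot"])
    off=R.inv().apply(np.array(p)-o["position"])/0.2
    if yaw is not None:
        x=np.array([np.cos(yaw),np.sin(yaw),0]);z=np.array([0,0,-1.]);G=Rn.from_matrix(np.c_[x,np.cross(z,x),z])
    elif q is not None: G=q
    else: G=R
    t=(R.inv()*G).as_rotvec()/(np.pi/4)
    print("off",off.round(3),"turn",t.round(3))
def st():
    o=manip.get_obs();print(round(o["clock"],2),np.round(o["position"],4),"R",Rn.from_quat(o["ee_rot"]).as_matrix().round(3).tolist(),"F",np.round(o["ft_force"],1),"g",round(o["grip_width"],3))
E
python3 - <<'E'
from h import *
st()
print(np.round(manip.get_obs()["joint_pos"],2), manip.pinch_z)
for n in("top","side"):
    C=cam(n);save(n+"0.png",C["im"]);np.savez("pics/"+n+"0.npz",**C);print(n,C["c"].round(3),C["Rc"].round(2).tolist())
E
```

```text
pics
0.0 [ 0.2333 -0.5794  0.2305] R [[0.374, -0.001, 0.928], [-0.928, 0.001, 0.374], [-0.002, -1.0, -0.0]] F [-0.2 -0.3 -0.1] g 0.999
[ 1.17  0.33 -0.06  1.46  0.02  1.35 -0.09] 0.0187
top [ 0.39  -0.02   1.233] [[0.01, -0.99, 0.16], [-1.0, -0.01, 0.01], [-0.01, -0.16, -0.99]]
side [0.232 0.14  0.96 ] [[-0.43, -0.82, 0.37], [-0.9, 0.39, -0.19], [0.01, -0.41, -0.91]]
```

```bash
sed -i 's/z=np.array(\[0,0,-1.\]);G=Rn.from_matrix(np.c_\[x,np.cross(z,x),z\])/y=np.array([0,0,-1.]);G=Rn.from_matrix(np.c_[x,y,np.cross(x,y)])/' h.py; grep -n "np.cross" h.py
```

```text
38:        x=np.array([np.cos(yaw),np.sin(yaw),0]);y=np.array([0,0,-1.]);G=Rn.from_matrix(np.c_[x,y,np.cross(x,y)])
```

View pics/top0.png

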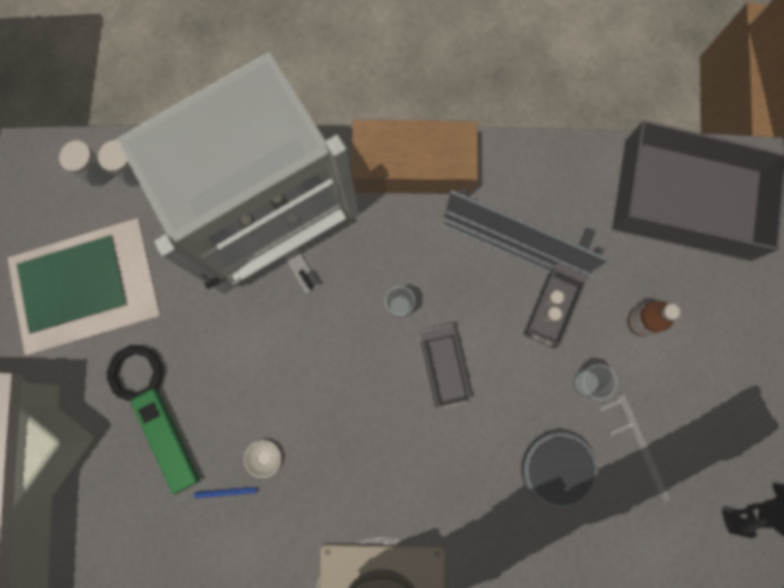

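View pics/side0.png

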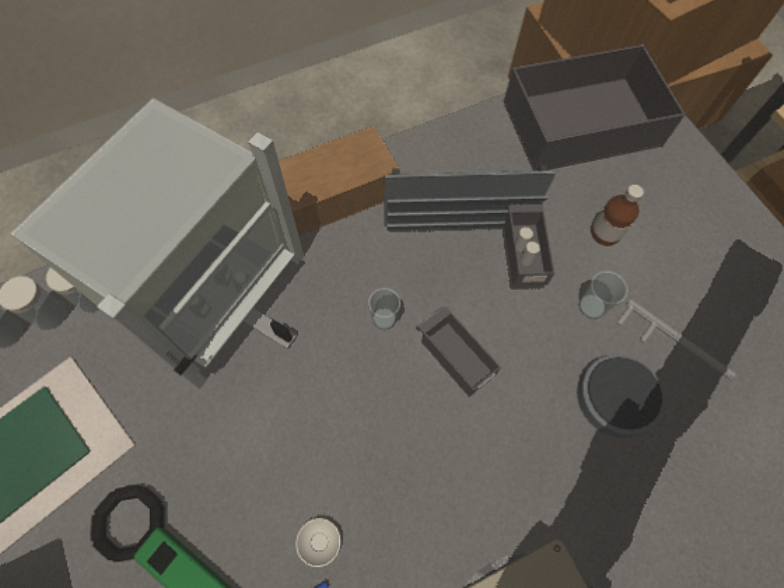

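```bash
python3 - <<'E'
from h import *
L=lambda n:dict(np.load(f"pics/{n}0.npz"))
T=L("top");S=L("side")
P=cloud(T);Ps=cloud(S)
def q(C,P,x,y,lab,z=None):
    u,v=x/1.4,y/1.4
    w=P[int(v)-1:int(v)+2,int(u)-1:int(u)+2].reshape(-1,3)
    print(lab,np.nanmedian(w,0).round(3), onz(C,[u,v],z).round(3) if z is not None else "")
q(T,P,165,243,"guideL",.345);q(T,P,336,146,"guideR",.345)
q(T,P,235,276,"lipL",.063);q(T,P,343,217,"lipR",.063)
q(S,Ps,207,357,"lipL s",.063);q(S,Ps,292,254,"lipR s",.063)
q(T,P,307,279,"tab",.062);q(S,Ps,281,329,"tab s",.062)
q(T,P,212,282,"clip");q(S,Ps,183,365,"clip s")
q(T,P,452,193,"panL",.165);q(T,P,602,270,"panR",.165);q(S,Ps,386,174,"panL s",.165);q(S,Ps,552,174,"panR s",.165)
q(T,P,400,302,"beakA",.0);q(T,P,597,382,"beakB");q(S,Ps,384,318,"beakA s",.0);q(S,Ps,593,308,"beakB s",0)
# bin: cloud with z 0.035-0.06 in region
for C,P,n,box in((T,P,"top",(290,220,350,300)),(S,Ps,"side",(290,210,365,290))):
    a,b,c,d=box;w=P[b:d,a:c].reshape(-1,3);k=w[(w[:,2]>.038)&(w[:,2]<.062)]
    r=cv2.minAreaRect((k[:,:2]*1000).astype(np.float32));print(n,"bin rim",len(k),r,cv2.boxPoints(r).round(0).tolist())
# panel top
w=P  if False else cloud(T);a=w[120:210,300:450].reshape(-1,3);k=a[(a[:,2]>.155)&(a[:,2]<.175)]
r=cv2.minAreaRect((k[:,:2]*1000).astype(np.float32));print("panel",len(k),r,cv2.boxPoints(r).round(0).tolist())
a=w[160:260,360:430].reshape(-1,3);k=a[(a[:,2]>.06)&(a[:,2]<.1)]
E
```

```text
guideL [0.609 0.321 0.344] [[0.607 0.319 0.345]]
guideR [0.759 0.072 0.344] [[0.758 0.072 0.345]]
lipL [0.612 0.286 0.07 ] [[0.613 0.285 0.063]]
lipR [0.728 0.083 0.071] [[0.73  0.084 0.063]]
lipL s [0.608 0.283 0.071] [[0.611 0.283 0.063]]
lipR s [0.729 0.084 0.071] [[0.732 0.082 0.063]]
tab [0.61 0.15 0.06] [[0.609 0.148 0.062]]
tab s [0.606 0.154 0.06 ] [[0.605 0.153 0.062]]
clip [0.589 0.31  0.132] 
clip s [0.588 0.31  0.13 ] 
panL [ 0.751 -0.116  0.164] [[ 0.747 -0.116  0.165]]
panR [ 0.65  -0.432 -0.001] [[ 0.613 -0.376  0.165]]
panL s [ 0.802 -0.139  0.091] [[ 0.752 -0.116  0.165]]
panR s [ 0.632 -0.381  0.161] [[ 0.63  -0.379  0.165]]
beakA [ 0.578 -0.026  0.003] [[ 0.577 -0.028  0.   ]]
beakB [ 0.427 -0.411  0.005] 
beakA s [ 0.544 -0.013  0.076] [[ 0.57  -0.027  0.   ]]
beakB s [ 0.411 -0.364  0.046] [[ 0.42  -0.391  0.   ]]
top bin rim 384 ((471.13916015625, -106.12176513671875), (189.23045349121094, 72.10249328613281), 16.8029727935791) [[370.0, -99.0], [391.0, -168.0], [572.0, -113.0], [551.0, -44.0]]
side bin rim 566 ((451.2978210449219, -111.34589385986328), (150.3541259765625, 65.61969757080078), 13.339141845703125) [[371.0, -97.0], [386.0, -161.0], [532.0, -126.0], [517.0, -62.0]]
panel 487 ((696.3614501953125, -252.2865753173828), (298.3711242675781, 19.209749221801758), 66.38238525390625) [[628.0, -385.0], [645.0, -393.0], [765.0, -119.0], [747.0, -112.0]]
```

```bash
cat >> h.py <<'E'
CY=np.radians(31.0); UX=np.array([np.cos(CY),np.sin(CY),0]); UY=np.array([-np.sin(CY),np.cos(CY),0]); UZ=np.array([0,0,1.])
CO=np.array([.683,.196,0])   # cabinet origin
def cab(x,y,z): return CO+x*UX+y*UY+z*UZ
def toolR(app,jaw):
    y=np.array(app,float);y/=np.linalg.norm(y);x=np.array(jaw,float);x-=y*(x@y);x/=np.linalg.norm(x)
    return Rn.from_matrix(np.c_[x,y,np.cross(x,y)])
def down(yaw): return toolR([0,0,-1],[np.cos(yaw),np.sin(yaw),0])
def plan(wps):
    """wps: list of (pos,R or None). prints legs in tool units"""
    o=manip.get_obs();p=np.array(o["position"]);R=Rn.from_quat(o["ee_rot"])
    for P,Q in wps:
        Q=Q or R;P=np.array(P)
        rel=(R.inv()*Q).as_rotvec();n=1
        while True:
            pts=[(p+(P-p)*i/n,R*Rn.from_rotvec(rel*i/n)) for i in range(n+1)]
            legs=[(a[1].inv().apply(b[0]-a[0])/.2,rel/n/(np.pi/4)) for a,b in zip(pts,pts[1:])]
            if all(np.abs(np.r_[l[0],l[1]]).max()<=1 for l in legs):break
            n+=1
        for l in legs:
            r=int(np.ceil(max(np.linalg.norm(l[0])*200/62.5,np.linalg.norm(l[1])*45/10.7)))
            print('{"offset":%s,"turn":%s}  rows>=%d'%(l[0].round(3).tolist(),l[1].round(3).tolist(),r))
        print('-- at',P.round(3));p,R=P,Q
E
python3 - <<'E'
from h import *
f=np.radians(30)
H=toolR(UX*np.cos(f)-UZ*np.sin(f),-UY)
plan([((.42,.0,.28),None),(cab(-.16,.065,.12),H)])
E
```

```text
{"offset":[-0.78, -0.081, 0.649],"turn":[0.0, 0.0, 0.0]}  rows>=4
{"offset":[-0.78, -0.081, 0.649],"turn":[0.0, 0.0, 0.0]}  rows>=4
{"offset":[-0.78, -0.081, 0.649],"turn":[0.0, 0.0, 0.0]}  rows>=4
-- at [0.42 0.   0.28]
{"offset":[-0.306, 0.4, 0.372],"turn":[0.665, -0.092, 0.052]}  rows>=3
{"offset":[-0.267, 0.549, 0.139],"turn":[0.665, -0.092, 0.052]}  rows>=3
-- at [0.512 0.169 0.12 ]
```

```bash
python3 -m pendant '{"offset":[[-0.78,-0.08,0.65],[-0.78,-0.08,0.65],[-0.78,-0.08,0.65],[-0.78,-0.08,0.65],[-0.78,-0.08,0.65]],"turn":[[0,0,0],[0,0,0],[0,0,0],[0,0,0],[0,0,0]]}' 0 30
python3 -m pendant '{"offset":[[-0.78,-0.08,0.65],[-0.78,-0.08,0.65],[-0.78,-0.08,0.65],[-0.78,-0.08,0.65],[-0.78,-0.08,0.65]],"turn":[[0,0,0],[0,0,0],[0,0,0],[0,0,0],[0,0,0]]}'
python3 -m pendant '{"offset":[[-0.78,-0.08,0.65],[-0.78,-0.08,0.65],[-0.78,-0.08,0.65],[-0.78,-0.08,0.65],[-0.78,-0.08,0.65],[-0.78,-0.08,0.65]],"turn":[[0,0,0],[0,0,0],[0,0,0],[0,0,0],[0,0,0],[0,0,0]]}'
python3 - <<'E'
from h import *
st();print(np.round(manip.get_obs()["joint_pos"],2))
f=np.radians(30)
H=toolR(UX*np.cos(f)-UZ*np.sin(f),-UY)
plan([(cab(-.16,.065,.12),H)])
E
```

```text
clock: 0.72
position: [0.2959, -0.3858, 0.247]
ee_rot: [-0.586, 0.396, -0.395, 0.586]
ft_force: [-0.1, -1.0, -0.6]
grip_width: 0.001
clock: 1.35
position: [0.358, -0.1935, 0.2631]
ee_rot: [-0.586, 0.396, -0.395, 0.586]
ft_force: [0.6, -0.9, -0.6]
grip_width: 0.0
clock: 2.1
position: [0.42, -0.0026, 0.2788]
ee_rot: [-0.586, 0.397, -0.396, 0.586]
ft_force: [-0.4, -0.6, 0.4]
grip_width: 0.0
2.1 [ 0.42   -0.0026  0.2788] R [[0.371, -0.001, 0.928], [-0.928, 0.001, 0.371], [-0.001, -1.0, -0.001]] F [-0.4 -0.6  0.4] g 0.0
[ 0.67 -0.14 -0.69  1.85 -0.09  1.4  -1.19]
{"offset":[-0.313, 0.397, 0.374],"turn":[0.666, -0.093, 0.053]}  rows>=3
{"offset":[-0.273, 0.548, 0.143],"turn":[0.666, -0.093, 0.053]}  rows>=3
-- at [0.512 0.169 0.12 ]
```

```bash
python3 -m pendant '{"offset":[[-0.31,0.2,0.37],[-0.31,0.4,0.37],[-0.31,0.4,0.37],[-0.31,0.4,0.37]],"turn":[[0.67,-0.09,0.05],[0.67,-0.09,0.05],[0.67,-0.09,0.05],[0.67,-0.09,0.05]]}'
python3 -m pendant '{"offset":[[-0.27,0.55,0.14],[-0.27,0.55,0.14],[-0.27,0.55,0.14],[-0.27,0.55,0.14],[-0.27,0.55,0.14]],"turn":[[0.67,-0.09,0.05],[0.67,-0.09,0.05],[0.67,-0.09,0.05],[0.67,-0.09,0.05],[0.67,-0.09,0.05]]}'
python3 - <<'E'
from h import *
st();print(np.round(manip.get_obs()["joint_pos"],2))
C=cam("wrist");save("w1.png",C["im"]);np.savez("pics/w1.npz",**C)
f=np.radians(30)
H=toolR(UX*np.cos(f)-UZ*np.sin(f),-UY)
plan([(cab(-.11,.065,.034),H),(cab(-.022,.065,.034),H)])
E
```

```text
clock: 2.6
position: [0.4628, 0.0796, 0.1957]
ee_rot: [-0.419, 0.273, -0.454, 0.737]
ft_force: [-0.0, -0.2, 1.2]
grip_width: 0.002
clock: 3.22
position: [0.5436, 0.1415, 0.2331]
ee_rot: [-0.272, 0.143, -0.469, 0.828]
ft_force: [0.0, -0.7, 0.8]
grip_width: -0.001
3.23 [0.5436 0.1415 0.2331] R [[0.519, 0.698, 0.492], [-0.854, 0.412, 0.317], [0.018, -0.585, 0.811]] F [ 0.  -0.7  0.8] g -0.001
[-0.41 -0.29  0.23  2.4  -1.1   0.27 -0.21]
{"offset":[-0.218, 0.731, -0.706],"turn":[0.124, 0.024, 0.006]}  rows>=4
-- at [0.555 0.195 0.034]
{"offset":[0.0, 0.381, 0.22],"turn":[0.0, 0.0, 0.0]}  rows>=2
-- at [0.631 0.24  0.034]
```

View pics/w1.png

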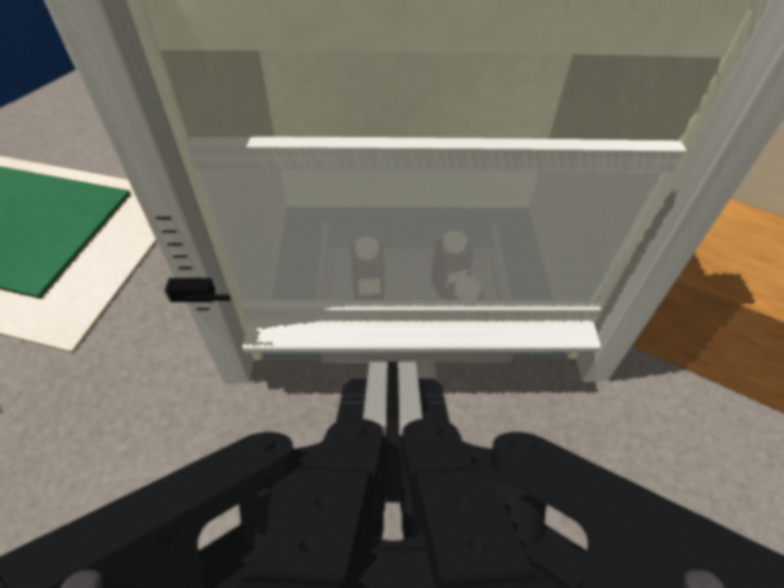

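```bash
cat > kin.py <<'E'
import numpy as np, itertools
from scipy.optimize import least_squares
from scipy.spatial.transform import Rotation as Rn
J=[[1.165,.332,-.065,1.46,.022,1.35,-.088],[.67,-.14,-.69,1.85,-.09,1.4,-1.19],[-.41,-.29,.23,2.4,-1.1,.27,-.21]]
Pp=[[.2333,-.5794,.2305],[.42,-.0026,.2788],[.5436,.1415,.2331]]
RR=[[[.374,-.001,.928],[-.928,.001,.374],[-.002,-1,0]],[[.371,-.001,.928],[-.928,.001,.371],[-.001,-1,-.001]],[[.519,.698,.492],[-.854,.412,.317],[.018,-.585,.811]]]
E_=lambda a,x:Rn.from_euler(a,x).as_matrix()
def fk(q,s,L):
    q=np.array(q)*s;R=E_('z',q[0]);p=np.array([0,0,L[0]])
    R=R@E_('y',q[1])@E_('z',q[2]);p=p+R@[L[4],0,L[1]]
    R=R@E_('y',q[3]);p=p+R@[L[5],0,0];R=R@E_('z',q[4]);p=p+R@[0,0,L[2]]
    R=R@E_('y',q[5]);p=p+R@[L[6],0,L[3]]
    R=R@E_('z',q[6]);return p,R
if __name__=="__main__":
    for s in itertools.product([1,-1],repeat=4):
        S=np.array([s[0],1,s[1],1,s[2],1,s[3]])
        # const tool rotation from sample 0
        T=[fk(q,S,np.zeros(7))[1].T@np.array(r) for q,r in zip(J,RR)]
        e=max(np.abs(T[0]-T[1]).max(),np.abs(T[0]-T[2]).max())
        r=least_squares(lambda L:np.concatenate([fk(q,S,L)[0]-p for q,p in zip(J,Pp)]+[1e-4*np.array(L[4:])]),[.3,.3,.3,.3,0,0,0])
        if e<.2:print(S,e.round(3),r.x.round(3),np.abs(r.fun).max().round(4),T[0].round(2).tolist())
E
python3 kin.py
```

```text
[-1  1 -1  1 -1  1 -1] 0.009 [ 0.257  0.429  0.464  0.362 -0.037 -0.029 -0.053] 0.0413 [[-1.0, 0.0, -0.0], [-0.0, -0.0, 1.0], [0.0, 1.0, -0.0]]
```

```bash
cat >> h.py <<'E'
def log():
    o=manip.get_obs()
    with open("log.jsonl","a") as f:f.write(json.dumps([list(map(float,o[k])) for k in("joint_pos","position","ee_rot")])+"\n")
def Hp(deg,side=1):
    f=np.radians(deg);return toolR(UX*np.cos(f)-UZ*np.sin(f),-side*UY)
E
python3 - <<'E'
from h import *
log();plan([(cab(-.10,.065,.15),Hp(50))])
E
```

```text
{"offset":[-0.207, 0.435, -0.206],"turn":[-0.321, 0.022, 0.01]}  rows>=2
-- at [0.564 0.2   0.15 ]
```

```bash
python3 -m pendant '{"offset":[[-0.1,0.22,-0.1],[-0.2,0.43,-0.2]],"turn":[[-0.16,0,0],[-0.32,0.02,0.01]]}'; python3 -c "
from h import *
log()"
python3 -m pendant '{"offset":[[0,0,0],[0,0,0],[0,0,0]],"turn":[[0.0,0,0],[0,0,0],[-0.2,0,0]]}'; python3 - <<'E'
from h import *
log();st();print(np.round(manip.get_obs()["joint_pos"],2))
plan([(cab(-.10,.065,.15),Hp(50))])
E
```

```text
clock: 3.52
position: [0.5614, 0.1881, 0.169]
ee_rot: [-0.352, 0.193, -0.45, 0.798]
ft_force: [-0.3, -0.7, -0.3]
grip_width: -0.004
clock: 3.9
position: [0.5588, 0.1913, 0.1678]
ee_rot: [-0.395, 0.22, -0.432, 0.78]
ft_force: [-0.0, 1.2, -0.2]
grip_width: -0.003
3.9 [0.5588 0.1913 0.1678] R [[0.529, 0.501, 0.685], [-0.849, 0.314, 0.426], [-0.002, -0.806, 0.591]] F [-0.   1.2 -0.2] g -0.003
[-0.14 -0.04 -0.19  2.17 -0.37  0.41 -1.05]
{"offset":[-0.024, 0.098, -0.017],"turn":[0.083, 0.015, -0.015]}  rows>=1
-- at [0.564 0.2   0.15 ]
```

```bash
cat > kin2.py <<'E'
import numpy as np, json
from kin import *
S=np.array([-1,1,-1,1,-1,1,-1]);AX='zyzyzyz';T0=np.array([[-1,0,0],[0,0,1],[0,1,0.]])
lo=np.array([-2.6,-.5,-1.47,.16,-1.27,.06,-2.6]);hi=np.array([2.6,2.12,1.34,2.42,4.41,2.06,2.6])
def fk2(q,L):
    q=np.array(q)*S;R=np.eye(3);p=np.zeros(3);L=np.array(L).reshape(7,3)
    for i in range(7):
        R=R@E_(AX[i],q[i]);p=p+R@L[i]
    return p,R@T0
def data():
    D=[(J[i],Pp[i]) for i in range(2)]
    for l in open("log.jsonl"):
        d=json.loads(l);D.append((d[0],d[1]))
    return D
def fit():
    D=data();x0=np.zeros((7,3));x0[[0,2,4,6],2]=[.26,.43,.46,.36]
    w=np.full((7,3),3e-3);w[[0,2,4,6],2]=1e-5;w=w.ravel()
    r=least_squares(lambda L:np.concatenate([fk2(q,L)[0]-p for q,p in D]+[w*(L-x0.ravel())]),x0.ravel())
    return r.x,np.abs(r.fun[:3*len(D)]).max()
def ik(p,R,L,q0,n=30,seed=0):
    best=None;rg=np.random.default_rng(seed)
    for i in range(n):
        s=np.array(q0) if i==0 else np.clip(np.array(q0)+rg.normal(0,.6,7),lo+.02,hi-.02)
        def f(q):
            a,B=fk2(q,L);return np.r_[(a-p)*5,Rn.from_matrix(B.T@R).as_rotvec(),.003*(q-q0)]
        r=least_squares(f,s,bounds=(lo+.01,hi-.01))
        if best is None or r.cost<best.cost-1e-9:best=r
    a,B=fk2(best.x,L);return best.x,np.linalg.norm(a-p),np.linalg.norm(Rn.from_matrix(B.T@R).as_rotvec())
if __name__=="__main__":
    L,e=fit();print(L.reshape(7,3).round(3).tolist(),e.round(4));np.save("L.npy",L)
E
python3 kin2.py
python3 - <<'E'
from h import *
from kin2 import *
L=np.load("L.npy");q=manip.get_obs()["joint_pos"]
for y in(.065,-.065):
  for d in(30,40,50):
    for x,z in((-.1,.036),(-.022,.036),(-.022,.111)):
        r=ik(cab(x,y,z),Hp(d).as_matrix(),L,q,12);print(y,d,x,z,r[0].round(2),round(r[1],3),round(r[2],3))
E
```

```text
[[-0.006, -0.004, 0.283], [-0.008, -0.004, 0.0], [0.014, -0.011, 0.445], [0.005, -0.011, 0.0], [-0.002, -0.004, 0.482], [0.001, -0.004, 0.0], [-0.011, -0.007, 0.363]] 0.0
0.065 30 -0.1 0.036 [ 1.21  1.54 -1.45  2.41  2.41  0.72 -2.59] 0.017 0.085
0.065 30 -0.022 0.036 [ 1.06  1.74 -1.46  2.32  2.61  0.87 -2.59] 0.003 0.021
0.065 30 -0.022 0.111 [ 1.07  0.94 -1.46  2.21  1.9   0.31 -2.59] 0.01 0.189
0.065 40 -0.1 0.036 [ 1.19  1.4  -1.46  2.41  2.29  0.69 -2.59] 0.012 0.087
0.065 40 -0.022 0.036 [ 0.96  1.27 -1.46  2.21  2.1   0.68 -2.59] 0.006 0.078
0.065 40 -0.022 0.111 [ 0.27  0.24 -0.63  2.14 -1.26  0.07 -0.07] 0.004 0.07
0.065 50 -0.1 0.036 [ 0.08  0.24 -0.42  2.25 -1.26  0.07 -0.08] 0.002 0.034
0.065 50 -0.022 0.036 [-0.23  0.35 -0.16  2.09 -1.26  0.07 -0.15] 0.001 0.01
0.065 50 -0.022 0.111 [-0.18  0.21 -0.21  2.08 -0.38  0.17 -1.06] 0.0 0.0
-0.065 30 -0.1 0.036 [ 1.45  1.63 -1.45  2.33  2.26  0.58 -2.23] 0.0 0.0
-0.065 30 -0.022 0.036 [ 1.24  1.6  -1.46  2.18  2.33  0.59 -2.36] 0.0 0.0
-0.065 30 -0.022 0.111 [ 1.23  1.16 -1.46  2.18  2.16  0.36 -2.59] 0.001 0.02
-0.065 40 -0.1 0.036 [ 1.05  0.62 -1.06  2.19 -1.26  0.07  0.48] 0.004 0.074
-0.065 40 -0.022 0.036 [ 1.08  1.12 -1.35  2.11  2.01  0.43 -2.52] 0.0 0.0
-0.065 40 -0.022 0.111 [ 0.82  0.46 -0.98  2.07 -1.15  0.07  0.15] 0.0 0.0
-0.065 50 -0.1 0.036 [ 0.79  0.45 -0.89  2.16 -0.34  0.09 -0.65] 0.0 0.0
-0.065 50 -0.022 0.036 [ 0.43  0.49 -0.61  1.99 -0.37  0.12 -0.71] 0.0 0.0
-0.065 50 -0.022 0.111 [ 0.21  0.31 -0.36  1.96 -0.62  0.3  -0.59] 0.0 0.0
```

```bash
python3 - <<'E'
from h import *
from kin2 import *
L=np.load("L.npy");q=manip.get_obs()["joint_pos"]
for d in (53,57):
  for x,z in((-.08,.1),(-.08,.03),(-.03,.03),(-.03,.115)):
    r=ik(cab(x,.065,z),Hp(d).as_matrix(),L,q,8);print(d,x,z,r[0].round(2),round(r[1],3),round(r[2],3))
plan([(cab(-.08,.065,.1),Hp(54)),(cab(-.08,.065,.03),Hp(54)),(cab(-.03,.065,.03),Hp(54))])
C=dict(np.load("pics/w1.npz"));
# clip & lip in wrist view
for u,v,n in((190,281,"clip top"),(190,291,"clip mid"),(190,300,"clip bot"),(420,350,"lip front"),(420,326,"lip back"),(250,350,'lipL'),(596,347,'lipR')):
    p=dep(C,[u/1.4,v/1.4])[0];r=p-CO;print(n,p.round(4),"cab",round(r@UX,4),round(r@UY,4),round(p[2],4))
E
```

```text
53 -0.08 0.1 [-0.16  0.13 -0.21  2.18 -0.39  0.21 -1.03] 0.0 0.0
53 -0.08 0.03 [-0.15  0.27 -0.22  2.2  -1.03  0.07 -0.36] 0.0 0.0
53 -0.03 0.03 [-0.17  0.36 -0.24  2.09 -0.39  0.07 -1.01] 0.0 0.0
53 -0.03 0.115 [-0.25  0.2  -0.14  2.06 -0.27  0.26 -1.18] 0.0 0.0
57 -0.08 0.1 [-0.22  0.14 -0.16  2.13 -0.23  0.31 -1.21] 0.0 0.0
57 -0.08 0.03 [-0.22  0.28 -0.17  2.16 -0.34  0.15 -1.07] 0.0 0.0
57 -0.03 0.03 [-0.31  0.36 -0.09  2.04 -0.3   0.18 -1.14] 0.0 0.0
57 -0.03 0.115 [-0.29  0.21 -0.11  2.   -0.16  0.36 -1.28] 0.0 0.0
{"offset":[-0.022, 0.359, -0.084],"turn":[-0.006, 0.016, -0.014]}  rows>=2
-- at [0.581 0.211 0.1  ]
{"offset":[-0.0, 0.283, -0.206],"turn":[0.0, 0.0, 0.0]}  rows>=2
-- at [0.581 0.211 0.03 ]
{"offset":[0.0, 0.147, 0.202],"turn":[0.0, 0.0, 0.0]}  rows>=1
-- at [0.624 0.236 0.03 ]
clip top [0.5917 0.3131 0.1301] cab -0.0179 0.1474 0.1301
clip mid [0.5863 0.3078 0.1297] cab -0.0253 0.1457 0.1297
clip bot [0.5834 0.3074 0.1236] cab -0.028 0.1468 0.1236
lip front [0.6602 0.1861 0.0668] cab -0.0247 0.0033 0.0668
lip back [0.6758 0.1952 0.0717] cab -0.0066 0.003 0.0717
lipL [0.597  0.2858 0.0677] cab -0.0274 0.1213 0.0677
lipR [0.7246 0.0829 0.072 ] cab -0.0226 -0.1184 0.072
```

```bash
python3 -m pendant '{"offset":[[-0.02,0.36,-0.08],[-0.02,0.36,-0.08],[-0.02,0.36,-0.08]],"turn":[[0,0.02,-0.01],[0,0.02,-0.01],[0,0.02,-0.01]]}'
python3 -m pendant '{"offset":[[0,0.28,-0.2],[0,0.28,-0.2],[0,0.28,-0.2]],"turn":[[0,0,0],[0,0,0],[0,0,0]]}'
python3 -m pendant '{"offset":[[0,0.08,0.1],[0,0.16,0.22],[0,0.16,0.22]],"turn":[[0,0,0],[0,0,0],[0,0,0]]}'
python3 - <<'E'
from h import *
log();st();print(np.round(manip.get_obs()["joint_pos"],2))
plan([(cab(-.026,.065,.045),Hp(54)),(cab(-.026,.065,.095),Hp(54))])
E
```

```text
clock: 4.28
position: [0.5816, 0.2096, 0.1004]
ee_rot: [-0.392, 0.225, -0.439, 0.776]
ft_force: [-0.1, -1.0, 0.5]
grip_width: 0.002
clock: 4.65
position: [0.5831, 0.2099, 0.0337]
ee_rot: [-0.392, 0.224, -0.439, 0.777]
ft_force: [-0.7, 0.1, 1.1]
grip_width: -0.001
clock: 5.03
position: [0.6318, 0.239, 0.0377]
ee_rot: [-0.391, 0.223, -0.44, 0.777]
ft_force: [-0.5, 0.0, -0.8]
grip_width: 0.002
5.03 [0.6318 0.239  0.0377] R [[0.514, 0.51, 0.69], [-0.858, 0.308, 0.411], [-0.003, -0.803, 0.595]] F [-0.5  0.  -0.8] g 0.002
[-0.23  0.35 -0.16  2.07 -0.47  0.11 -0.95]
{"offset":[-0.009, -0.042, 0.005],"turn":[-0.012, -0.004, -0.002]}  rows>=1
-- at [0.627 0.238 0.045]
{"offset":[0.0, -0.202, 0.147],"turn":[0.0, 0.0, 0.0]}  rows>=1
-- at [0.627 0.238 0.095]
```

```bash
python3 -m pendant '{"offset":[[0,-0.04,0.03],[0,-0.08,0.06],[0,-0.12,0.09],[0,-0.16,0.12],[0,-0.2,0.15],[0,-0.2,0.15]],"turn":[[0,0,0],[0,0,0],[0,0,0],[0,0,0],[0,0,0],[0,0,0]]}'
python3 - <<'E'
from h import *
log();st()
C=cam("wrist");save("w2.png",C["im"]);np.savez("pics/w2.npz",**C)
C=cam("side");np.savez("pics/side2.npz",**C)
E
```

```text
clock: 5.78
position: [0.6312, 0.2388, 0.0883]
ee_rot: [-0.391, 0.223, -0.439, 0.777]
ft_force: [-11.8, -5.4, 1.0]
grip_width: 0.003
5.78 [0.6312 0.2388 0.0883] R [[0.514, 0.508, 0.691], [-0.858, 0.308, 0.412], [-0.004, -0.804, 0.595]] F [-11.8  -5.4   1. ] g 0.003
```

View pics/w2.png

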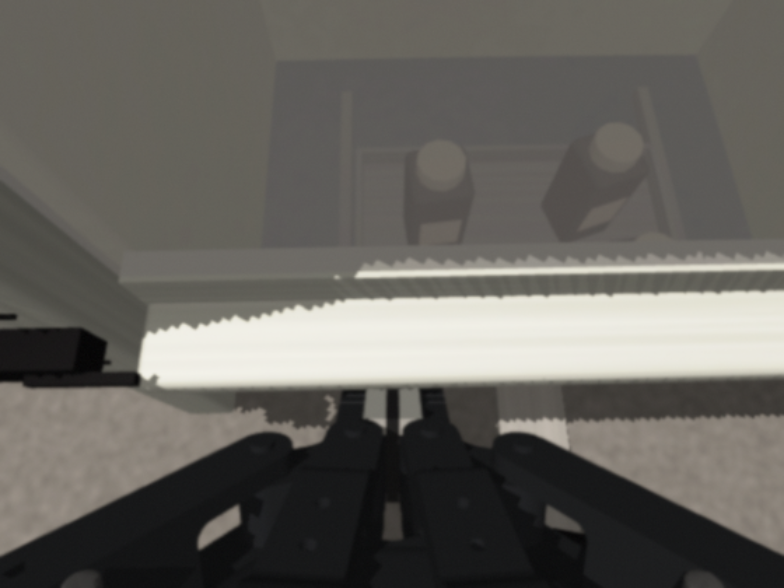

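```bash
python3 - <<'E'
from h import *
C=dict(np.load("pics/w2.npz"));S=dict(np.load("pics/side2.npz"))
for u,v,n in((30,335,"clip top"),(60,340,"clip"),(60,375,"clip"),(80,382,"ptr"),(120,380,"ptr"),(40,384,"ptr"),(200,340,"lip"),(300,360,"lip"),(450,360,"lip"),(650,355,"lip"),(160,380,"lip"),(300,378,"lip"),(450,378,'lip')):
    p=dep(C,[u/1.4,v/1.4])[0];r=p-CO;print(n,"cab",round(r@UX,4),round(r@UY,4),round(p[2],4))
P=cloud(S);r=P-CO;x=r@UX;y=r@UY;z=r[...,2]
g=S["im"].max(2)
m=(x>-.05)&(x<-.005)&(abs(y)<.12)&(z>.05)&(z<.2)
print("side lip z",np.nanpercentile(z[m],[50,75,90]),m.sum())
m=(abs(y-.146)<.02)&(x>-.06)&(x<.01)&(z>.1)&(z<.16)&(g<50);print("clip",m.sum(),np.nanpercentile(z[m],[5,50,95]) if m.sum() else "", np.argwhere(m)[:3])
E
```

```text
clip top cab -0.0174 0.1466 0.1303
clip cab -0.0184 0.1393 0.1306
clip cab -0.0257 0.1399 0.1268
ptr cab -0.027 0.1355 0.1255
ptr cab -0.027 0.1255 0.1271
ptr cab -0.0278 0.1444 0.1262
lip cab -0.0147 0.1119 0.118
lip cab -0.0202 0.0861 0.1185
lip cab -0.0202 0.0493 0.1185
lip cab -0.0189 -0.0005 0.1182
lip cab -0.0253 0.1197 0.1192
lip cab -0.0249 0.0857 0.1194
lip cab -0.0249 0.0496 0.119
side lip z [0.11807206 0.11926466 0.12063894] 1022
clip 75 [0.12304004 0.12898693 0.13192483] [[255 137]
 [255 138]
 [256 131]]
```

```bash
python3 -m pendant '{"offset":[[0,-0.03,0.02],[0,-0.055,0.04],[0,-0.055,0.04],[0,-0.055,0.04],[0,-0.055,0.04]],"turn":[[0,0,0],[0,0,0],[0,0,0],[0,0,0],[0,0,0]]}'
python3 - <<'E'
from h import *
log();st()
C=cam("wrist")
P=cloud(C);r=P-CO;x=r@UX;y=r@UY;z=r[...,2]
m=(x>-.024)&(x<-.012)&(abs(y)<.1)&(z>.1)&(z<.16);print("lip top",np.nanmedian(z[m]),m.sum())
g=C["im"].max(2);m=(x>-.024)&(x<-.012)&(y>.135)&(z>.12)&(z<.145)&(g<60);print("clip top",np.nanmedian(z[m]),m.sum())
# exit: down 10mm & forward(out), then
p=manip.get_obs()["position"]
plan([(p-.015*UZ-.02*UX,None),(p-.02*UZ-.09*UX,None),(cab(-.16,.03,.2),Hp(75))])
E
```

```text
clock: 6.5
position: [0.6307, 0.2384, 0.1023]
ee_rot: [-0.391, 0.223, -0.439, 0.777]
ft_force: [-11.6, -4.8, -0.7]
grip_width: 0.003
6.5 [0.6307 0.2384 0.1023] R [[0.514, 0.508, 0.691], [-0.858, 0.308, 0.412], [-0.004, -0.804, 0.594]] F [-11.6  -4.8  -0.7] g 0.003
lip top 0.13184215186874193 12843
clip top 0.13036441561442824 1763
{"offset":[0.0, 0.001, -0.125],"turn":[0.0, 0.0, 0.0]}  rows>=1
-- at [0.614 0.228 0.087]
{"offset":[0.0, -0.188, -0.296],"turn":[0.0, 0.0, 0.0]}  rows>=2
-- at [0.554 0.192 0.082]
{"offset":[0.164, -0.613, 0.161],"turn":[-0.477, -0.003, -0.004]}  rows>=3
-- at [0.53  0.139 0.2  ]
```

```bash
python3 -m pendant '{"offset":[[0,0,-0.12],[0,-0.19,-0.4],[0,-0.19,-0.42],[0,-0.19,-0.42]],"turn":[[0,0,0],[0,0,0],[0,0,0],[0,0,0]]}' 
python3 -m pendant '{"offset":[[0.0,-0.3,0.16],[0.16,-0.6,0.16],[0.16,-0.6,0.16],[0.16,-0.6,0.16],[0.16,-0.6,0.16]],"turn":[[-0.2,0,0],[-0.48,0,0],[-0.48,0,0],[-0.48,0,0],[-0.48,0,0]]}' 50
python3 - <<'E'
from h import *
from kin2 import *
log();st()
C=cam("wrist");save("w3.png",C["im"]);np.savez("pics/w3.npz",**C)
S=cam("side");np.savez("pics/side3.npz",**S);T=cam("top")
for n,C in(("w",C),("s",S),("t",T)):
    P=cloud(C);r=P-CO;x=r@UX;y=r@UY;z=r[...,2]
    m=(x>-.14)&(x<-.05)&(abs(y)<.04)&(z>.052)&(z<.07)
    if m.sum():
        print(n,"tab top",m.sum(),"cab x",np.percentile(x[m],[2,50,98]).round(3),"y",np.percentile(y[m],[2,50,98]).round(3),"z",np.median(z[m]).round(3))
    m=(x>-.03)&(x<-.012)&(abs(y)<.11)&(z>.1)&(z<.16);print("lip top",m.sum(),np.nanmedian(z[m]) if m.sum() else 0)
L,e=fit();np.save("L.npy",L);print("fit",e)
q=manip.get_obs()["joint_pos"]
for d in(70,78):
  for xx in(-.09,-.27):
    r=ik(cab(xx,0,.03),Hp(d).as_matrix(),L,q,6);print(d,xx,r[0].round(2),round(r[1],3),round(r[2],3))
E
```

```text
clock: 7.05
position: [0.5554, 0.192, 0.0859]
ee_rot: [-0.389, 0.222, -0.441, 0.778]
ft_force: [-0.2, -0.5, 0.5]
grip_width: 0.005
clock: 7.68
position: [0.5338, 0.1416, 0.2022]
ee_rot: [-0.527, 0.299, -0.392, 0.692]
ft_force: [0.6, 0.5, -1.3]
grip_width: 0.497
7.67 [0.5338 0.1416 0.2022] R [[0.513, 0.227, 0.828], [-0.858, 0.137, 0.494], [-0.001, -0.964, 0.266]] F [ 0.6  0.5 -1.3] g 0.497
w tab top 615 cab x [-0.097 -0.081 -0.065] y [-0.005  0.001  0.006] z 0.061
lip top 8915 0.1316497945420334
lip top 420 0.13103463397921727
t tab top 57 cab x [-0.099 -0.082 -0.066] y [-0.005  0.001  0.006] z 0.06
lip top 497 0.13136164822114416
fit 0.00018744205105092338
70 -0.09 [-0.29  0.34  0.03  1.97 -0.21  0.51 -1.12] 0.0 0.0
70 -0.27 [-0.29  0.02  0.17  2.37 -0.33  0.46 -0.87] 0.0 0.0
78 -0.09 [-0.35  0.4   0.08  1.86 -0.13  0.69 -1.22] 0.0 0.0
78 -0.27 [-0.31  0.08  0.14  2.26 -0.15  0.61 -1.08] 0.0 0.0
```

View pics/w3.png

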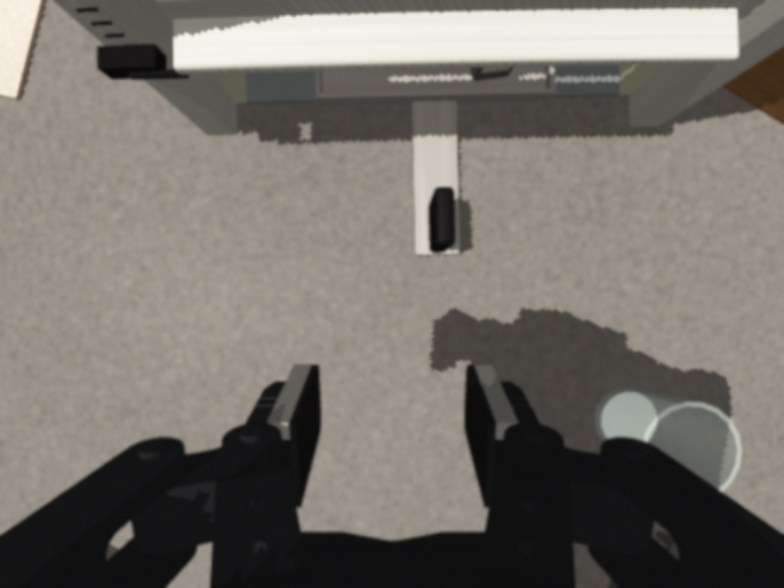

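```bash
sed -i 's/^CO=.*/CO=np.array([.683,.196,0])+.009*UX/' h.py
python3 - <<'E'
from h import *
plan([(cab(-.087,.001,.1),Hp(76)),(cab(-.086,.001,.03),Hp(76)),(cab(-.262,.001,.03),Hp(76))])
E
```

```text
{"offset":[0.149, 0.587, 0.255],"turn":[-0.025, -0.003, -0.002]}  rows>=3
-- at [0.616 0.157 0.1  ]
{"offset":[-0.0, 0.341, -0.08],"turn":[0.0, 0.0, 0.0]}  rows>=2
-- at [0.616 0.157 0.03 ]
{"offset":[0.0, -0.213, -0.854],"turn":[0.0, 0.0, 0.0]}  rows>=3
-- at [0.466 0.067 0.03 ]
```

```bash
python3 -m pendant '{"offset":[[0.15,0.3,0.25],[0.15,0.59,0.25],[0.15,0.59,0.25],[0.15,0.59,0.25],[0.15,0.59,0.25]],"turn":[[-0.02,0,0],[-0.02,0,0],[-0.02,0,0],[-0.02,0,0],[-0.02,0,0]]}' 
python3 -m pendant '{"offset":[[0,0.2,-0.05],[0,0.34,-0.08],[0,0.34,-0.08],[0,0.34,-0.08]],"turn":[[0,0,0],[0,0,0],[0,0,0],[0,0,0]]}'
python3 -m pendant '{"offset":[[0,0,0],[0,0,0],[0,0,0],[0,0,0],[0,0,0],[0,0,0]],"turn":[[0,0,0],[0,0,0],[0,0,0],[0,0,0],[0,0,0],[0,0,0]]}' 0 40
python3 -c "
from h import *
st();log()
plan([(cab(-.265,.001,.03),None)])"
```

```text
clock: 8.45
position: [0.6157, 0.1562, 0.1014]
ee_rot: [-0.533, 0.303, -0.389, 0.688]
ft_force: [0.6, 0.8, 1.3]
grip_width: 0.499
clock: 8.95
position: [0.618, 0.1573, 0.0342]
ee_rot: [-0.532, 0.302, -0.39, 0.688]
ft_force: [1.0, 0.7, -0.7]
grip_width: 0.497
clock: 9.7
position: [0.6188, 0.158, 0.0362]
ee_rot: [-0.531, 0.301, -0.39, 0.689]
ft_force: [-4.9, -1.4, 11.8]
grip_width: 0.133
9.7 [0.6188 0.158  0.0362] R [[0.514, 0.218, 0.83], [-0.858, 0.131, 0.497], [-0.001, -0.967, 0.254]] F [-4.9 -1.4 11.8] g 0.133
{"offset":[-0.002, -0.201, -0.885],"turn":[0.0, 0.0, 0.0]}  rows>=3
-- at [0.463 0.065 0.03 ]
```

```bash
python3 -m pendant '{"offset":[[0,-0.01,-0.04],[0,-0.03,-0.11],[0,-0.05,-0.19],[0,-0.07,-0.27],[0,-0.09,-0.35],[0,-0.11,-0.43],[0,-0.135,-0.51],[0,-0.155,-0.59],[0,-0.175,-0.67],[0,-0.2,-0.75],[0,-0.21,-0.81],[0,-0.22,-0.84]],"turn":[[0,0,0],[0,0,0],[0,0,0],[0,0,0],[0,0,0],[0,0,0],[0,0,0],[0,0,0],[0,0,0],[0,0,0],[0,0,0],[0,0,0]]}' 
python3 -m pendant '{"offset":[[0,0,0],[0,-0.005,-0.015]],"turn":[[0,0,0],[0,0,0]]}'
python3 - <<'E'
from h import *
st();log();o=manip.get_obs();r=o["position"]-CO;print("tcp cab",r@UX,r@UY)
S=cam("side");save("s4.png",S["im"]);np.savez("pics/side4.npz",**S);T=cam("top");np.savez("pics/top4.npz",**T)
E
```

```text
clock: 11.2
position: [0.4706, 0.0651, 0.0363]
ee_rot: [-0.531, 0.301, -0.393, 0.688]
ft_force: [12.9, -15.5, -13.3]
grip_width: 0.134
clock: 11.45
position: [0.4674, 0.0628, 0.0363]
ee_rot: [-0.531, 0.301, -0.393, 0.688]
ft_force: [4.7, -3.6, -8.8]
grip_width: 0.131
11.45 [0.4674 0.0628 0.0363] R [[0.511, 0.221, 0.831], [-0.86, 0.128, 0.494], [0.003, -0.967, 0.256]] F [ 4.7 -3.6 -8.8] g 0.131
tcp cab -0.26242350591720115 -0.0030708570726487245
```

View pics/s4.png

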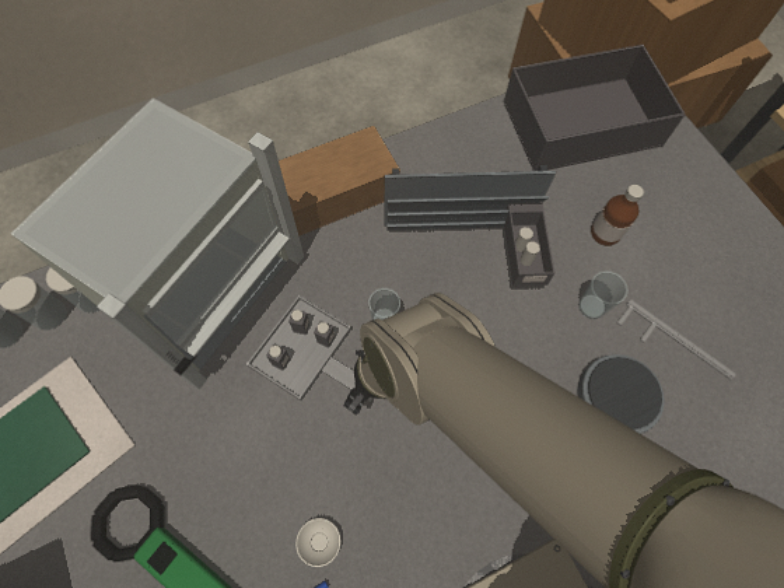

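```bash
sed -i 's/^CY=np.radians(31.0)/CY=np.radians(32.0)/' h.py
python3 -m pendant '{"offset":[[0,0,0],[0,0,0],[0,0,0],[0,-0.3,0.08],[0,-0.7,0.19],[0,-0.9,0.24],[0,-0.9,0.24],[0,-0.9,0.24]],"turn":[[0,0,0],[0,0,0],[0,0,0],[0,0,0],[-0.2,0,0],[-0.3,0,0],[-0.3,0,0],[-0.3,0,0]]}' 60
python3 - <<'E'
from h import *
st();log();C=cam("wrist");save("w5.png",C["im"]);np.savez("pics/w5.npz",**C)
P=cloud(C);S=cam("side");T=cam("top");np.savez("pics/side5.npz",**S);np.savez("pics/top5.npz",**T)
def caps(C,tag):
    P=cloud(C);r=P-CO;x=r@UX;y=r@UY;z=P[...,2]
    m=((z>.063)&(z<.082)&(x<-.055)&(x>-.2)&(abs(y)<.085)).astype(np.uint8)
    n,l,s,c=cv2.connectedComponentsWithStats(m)
    for i in range(1,n):
        if s[i,4]>8:print(tag,s[i,4],P[l==i].mean(0).round(4),"cab",x[l==i].mean().round(4),y[l==i].mean().round(4),c[i].round(0))
caps(C,"w");caps(S,"s");caps(T,"t")
for C,n,box in((S,"side",(290,210,365,290)),(T,"top",(290,220,350,300))):
    P=cloud(C);a,b,c,d=box;w=P[b:d,a:c].reshape(-1,3);k=w[(w[:,2]>.038)&(w[:,2]<.058)&(w[:,0]<.545)]
    r=cv2.minAreaRect((k[:,:2]*1000).astype(np.float32));print(n,"bin rim",len(k),r)
E
```

```text
clock: 12.55
position: [0.4673, 0.0636, 0.2224]
ee_rot: [-0.608, 0.345, -0.355, 0.621]
ft_force: [-0.1, 0.0, -0.5]
grip_width: 0.603
12.55 [0.4673 0.0636 0.2224] R [[0.511, 0.022, 0.859], [-0.86, 0.009, 0.511], [0.003, -1.0, 0.023]] F [-0.1  0.  -0.5] g 0.603
w 730 [0.5675 0.1729 0.069 ] cab -0.1192 0.0416 [221.  11.]
w 324 [0.6078 0.1143 0.0666] cab -0.1161 -0.0295 [318.   5.]
w 930 [0.574  0.0878 0.0688] cab -0.1588 -0.034 [324.  66.]
s 67 [0.612  0.119  0.0697] cab -0.11 -0.0276 [212. 226.]
s 64 [0.5717 0.0894 0.0698] cab -0.1599 -0.0315 [230. 235.]
s 83 [0.5674 0.1757 0.0692] cab -0.1178 0.044 [197. 252.]
t 68 [0.613  0.1185 0.0694] cab -0.1094 -0.0286 [230. 197.]
side bin rim 0 ((0.0, 0.0), (0.0, 0.0), 0.0)
top bin rim 382 ((452.29193115234375, -111.43347930908203), (147.8841552734375, 64.7784423828125), 13.518746376037598)
```

View pics/w5.png

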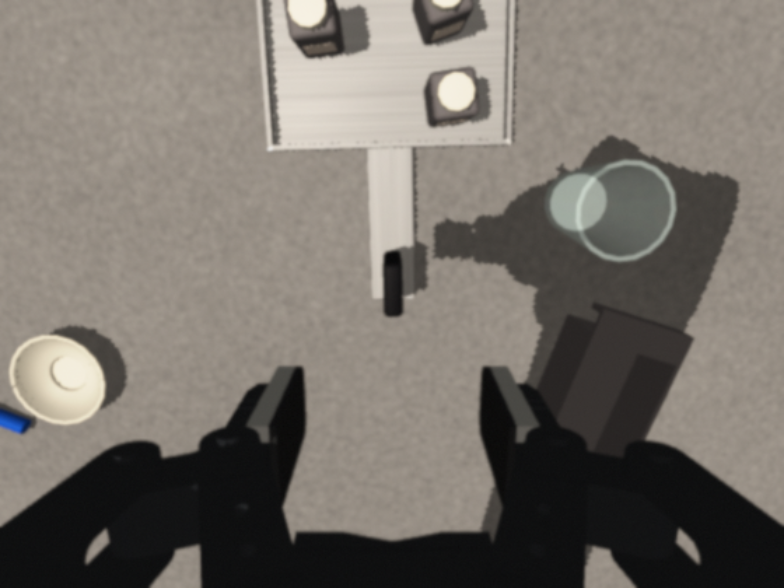

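```bash
cat >> h.py <<'E'
def binfit(C,x1=.545):
    P=cloud(C);w=P.reshape(-1,3);k=w[(w[:,2]>.040)&(w[:,2]<.058)&(w[:,0]<x1)&(w[:,0]>.33)&(w[:,1]<-.03)&(w[:,1]>-.2)]
    if len(k)<50: return print("no bin",len(k))
    r=cv2.minAreaRect((k[:,:2]*1000).astype(np.float32));b=cv2.boxPoints(r)/1000
    e=[b[1]-b[0],b[2]-b[1]];l=max(e,key=np.linalg.norm);l=l/np.linalg.norm(l);l=l*np.sign(l[0])
    o=np.array(r[0])/1000-.009*l;print("bin",len(k),np.round(r[1],0),"origin",o.round(4),"yaw",np.degrees(np.arctan2(l[1],l[0])).round(1));return o,np.arctan2(l[1],l[0])
E
python3 - <<'E'
from h import *
binfit(dict(np.load("pics/top5.npz")))
b=np.array([.4436,-.1135]);a=np.radians(13.5);bx=np.array([np.cos(a),np.sin(a)])
gc=down(np.radians(-58));gb=down(a-np.pi/2)
d=b+.036*bx
plan([((.573,.0885,.11),gc),((.573,.0885,.032),gc),((.573,.0885,.15),gc),((*d,.12),gb),((*d,.056),gb)])
E
```

```text
bin 374 [148.  65.] origin [ 0.4435 -0.1135] yaw 13.5
{"offset":[0.162, 0.566, 0.513],"turn":[-0.026, -0.029, 0.003]}  rows>=3
-- at [0.573 0.088 0.11 ]
{"offset":[0.0, 0.39, 0.0],"turn":[0.0, 0.0, 0.0]}  rows>=2
-- at [0.573 0.088 0.032]
{"offset":[0.0, -0.59, 0.0],"turn":[0.0, 0.0, 0.0]}  rows>=2
-- at [0.573 0.088 0.15 ]
{"offset":[0.571, 0.15, -0.913],"turn":[0.0, 0.411, 0.0]}  rows>=4
-- at [ 0.479 -0.105  0.12 ]
{"offset":[0.0, 0.32, -0.0],"turn":[0.0, 0.0, 0.0]}  rows>=2
-- at [ 0.479 -0.105  0.056]
```

```bash
python3 -m pendant '{"offset":[[0.16,0.2,0.4],[0.16,0.57,0.51],[0.16,0.57,0.51],[0.16,0.57,0.51],[0.16,0.57,0.51]],"turn":[[-0.03,-0.03,0],[-0.03,-0.03,0],[-0.03,-0.03,0],[-0.03,-0.03,0],[-0.03,-0.03,0]]}'
python3 - <<'E'
from h import *
C=cam("wrist");save("w6.png",C["im"]);st()
gc=down(np.radians(-58));plan([((.573,.0885,.032),gc)])
E
```

```text
clock: 13.32
position: [0.572, 0.0881, 0.1097]
ee_rot: [0.62, -0.343, 0.343, -0.617]
ft_force: [0.5, 0.5, 1.1]
grip_width: 0.599
13.38 [0.5724 0.0882 0.1105] R [[0.53, -0.0, 0.848], [-0.848, -0.004, 0.53], [0.003, -1.0, -0.002]] F [ 0.2 -0.1 -0.3] g 0.597
{"offset":[-0.001, 0.392, 0.004],"turn":[0.003, -0.0, 0.004]}  rows>=2
-- at [0.573 0.088 0.032]
```

View pics/w6.png

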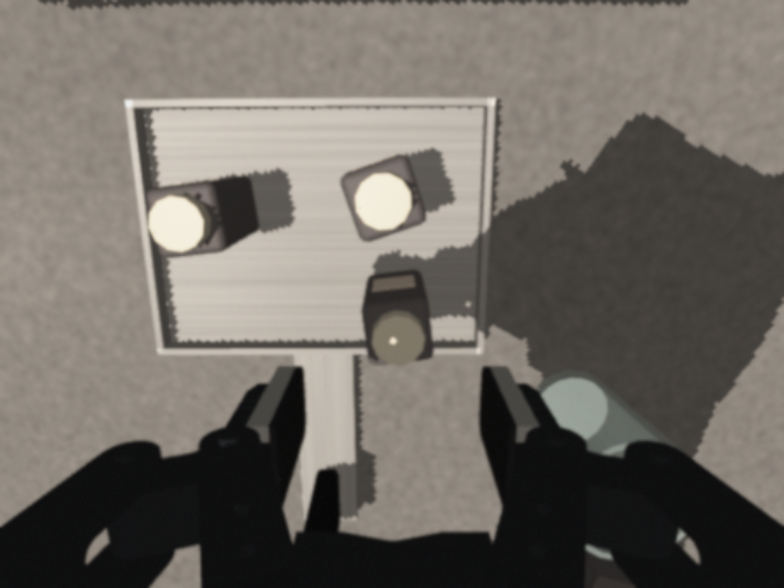

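```bash
python3 -m pendant '{"offset":[[0,0.2,0],[0,0.39,0],[0,0.39,0],[0,0.39,0]],"turn":[[0,0,0],[0,0,0],[0,0,0],[0,0,0]]}'
python3 -m pendant '{"offset":[[0,0,0],[0,0,0],[0,0,0],[0,0,0],[0,0,0]],"turn":[[0,0,0],[0,0,0],[0,0,0],[0,0,0],[0,0,0]]}' 10 50
python3 -m pendant '{"offset":[[0,-0.2,0],[0,-0.45,0],[0,-0.6,0],[0,-0.6,0]],"turn":[[0,0,0],[0,0,0],[0,0,0],[0,0,0]]}'
python3 - <<'E'
from h import *
st();log()
a=np.radians(13.5);bx=np.array([np.cos(a),np.sin(a)])
o=binfit(cam("top"))
b=np.array([.4436,-.1135]);d=b+.036*bx
plan([((*d,.12),down(a-np.pi/2)),((*d,.056),None)])
E
```

```text
clock: 13.88
position: [0.5736, 0.088, 0.0349]
ee_rot: [0.619, -0.342, 0.344, -0.618]
ft_force: [0.2, -0.4, 0.5]
grip_width: 0.6
clock: 14.5
position: [0.5751, 0.0883, 0.0373]
ee_rot: [-0.618, 0.341, -0.345, 0.619]
ft_force: [-1.5, -0.5, 9.7]
grip_width: 0.293
clock: 15.0
position: [0.576, 0.0888, 0.1609]
ee_rot: [-0.616, 0.339, -0.347, 0.62]
ft_force: [-0.4, 0.0, -1.4]
grip_width: 0.294
15.0 [0.576  0.0888 0.1609] R [[0.529, 0.012, 0.848], [-0.848, -0.0, 0.529], [0.007, -1.0, 0.01]] F [-0.4  0.  -1.4] g 0.294
bin 374 [148.  65.] origin [ 0.4435 -0.1136] yaw 13.4
{"offset":[0.566, 0.191, -0.923],"turn":[-0.01, 0.41, 0.006]}  rows>=4
-- at [ 0.479 -0.105  0.12 ]
{"offset":[0.0, 0.32, -0.0],"turn":[0.0, 0.0, 0.0]}  rows>=2
-- at [ 0.479 -0.105  0.056]
```

```bash
python3 -m pendant '{"offset":[[0.15,0,-0.25],[0.37,0.1,-0.6],[0.57,0.19,-0.92],[0.57,0.19,-0.92],[0.57,0.19,-0.92],[0.57,0.19,-0.92]],"turn":[[0,0.2,0],[0,0.41,0],[0,0.41,0],[0,0.41,0],[0,0.41,0],[0,0.41,0]]}'
python3 - <<'E'
from h import *
st();log()
a=np.radians(13.4);bx=np.array([np.cos(a),np.sin(a)])
C=cam("wrist");save("w7.png",C["im"])
b=np.array([.4436,-.1135]);d=b+.036*bx
plan([((*d,.056),down(a-np.pi/2))])
E
```

```text
clock: 15.8
position: [0.4795, -0.1048, 0.1197]
ee_rot: [-0.554, 0.435, -0.44, 0.557]
ft_force: [-0.4, 0.0, -0.9]
grip_width: 0.296
15.8 [ 0.4795 -0.1048  0.1197] R [[0.234, 0.008, 0.972], [-0.972, -0.001, 0.234], [0.003, -1.0, 0.008]] F [-0.4  0.  -0.9] g 0.296
{"offset":[0.001, 0.319, -0.01],"turn":[-0.011, 0.005, 0.004]}  rows>=2
-- at [ 0.479 -0.105  0.056]
```

View pics/w7.png

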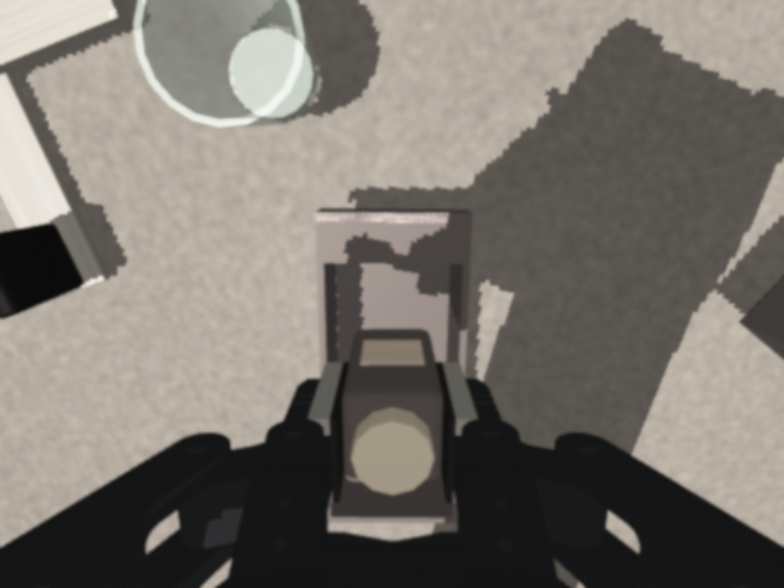

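```bash
python3 -m pendant '{"offset":[[0,0.15,0],[0,0.32,0],[0,0.335,0],[0,0.335,0]],"turn":[[0,0,0],[0,0,0],[0,0,0],[0,0,0]]}'
python3 -m pendant '{"offset":[[0,0,0],[0,0,0],[0,0,0],[0,0,0]],"turn":[[0,0,0],[0,0,0],[0,0,0],[0,0,0]]}' 55
python3 -m pendant '{"offset":[[0,-0.2,0],[0,-0.5,0],[0,-0.5,0],[0,-0.5,0]],"turn":[[0,0,0],[0,0,0],[0,0,0],[0,0,0]]}'
python3 - <<'E'
from h import *
st();log()
gc=down(np.radians(-58))
plan([((.567,.174,.12),gc),((.567,.174,.032),gc)])
C=cam("wrist");save("w8.png",C["im"])
E
```

```text
clock: 16.35
position: [0.4811, -0.104, 0.0536]
ee_rot: [-0.554, 0.434, -0.44, 0.558]
ft_force: [0.4, -0.6, -0.8]
grip_width: 0.298
clock: 16.85
position: [0.4812, -0.104, 0.0538]
ee_rot: [-0.554, 0.434, -0.44, 0.558]
ft_force: [-0.4, 0.1, -0.3]
grip_width: 0.552
clock: 17.35
position: [0.48, -0.1038, 0.1536]
ee_rot: [-0.554, 0.434, -0.44, 0.558]
ft_force: [0.4, -0.3, -0.5]
grip_width: 0.554
17.35 [ 0.48   -0.1038  0.1536] R [[0.236, 0.009, 0.972], [-0.972, -0.001, 0.236], [0.003, -1.0, 0.009]] F [ 0.4 -0.3 -0.5] g 0.554
{"offset":[-0.624, 0.085, 0.375],"turn":[-0.005, -0.204, 0.003]}  rows>=3
{"offset":[-0.556, 0.085, 0.47],"turn":[-0.005, -0.204, 0.003]}  rows>=3
-- at [0.567 0.174 0.12 ]
{"offset":[0.0, 0.44, 0.0],"turn":[0.0, 0.0, 0.0]}  rows>=2
-- at [0.567 0.174 0.032]
```

View pics/w8.png

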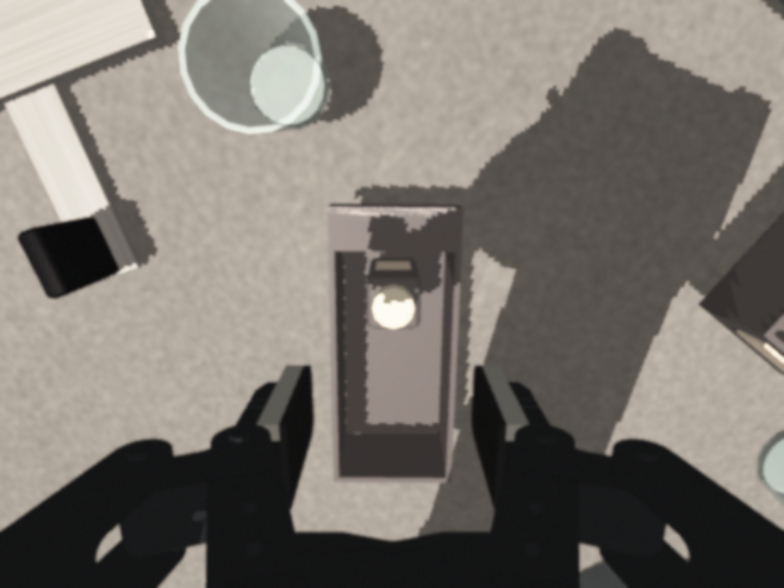

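```bash
python3 -m pendant '{"offset":[[-0.62,0.09,0.37],[-0.62,0.09,0.37],[-0.62,0.09,0.37],[-0.62,0.09,0.37],[-0.62,0.09,0.37]],"turn":[[0,-0.2,0],[0,-0.2,0],[0,-0.2,0],[0,-0.2,0],[0,-0.2,0]]}'
python3 -m pendant '{"offset":[[-0.56,0.08,0.47],[-0.56,0.08,0.47],[-0.56,0.08,0.47],[-0.56,0.08,0.47],[-0.56,0.08,0.47]],"turn":[[0,-0.2,0],[0,-0.2,0],[0,-0.2,0],[0,-0.2,0],[0,-0.2,0]]}'
python3 - <<'E'
from h import *
st();log();C=cam("wrist");P=cloud(C);m=((P[...,2]>.063)&(P[...,2]<.082)).astype(np.uint8)
r=P-CO;m&=((r@UX<-.05)&(r@UX>-.2)&(abs(r@UY)<.085)).astype(np.uint8)
n,l,s,c=cv2.connectedComponentsWithStats(m)
for i in range(1,n):
    if s[i,4]>100:
        k=P[l==i];q=cv2.minEnclosingCircle((k[:,:2]*1000).astype(np.float32));print(s[i,4],np.median(k,0).round(4),q,c[i].round())
plan([((.567,.174,.032),down(np.radians(-58)))])
E
```

```text
clock: 18.02
position: [0.5219, 0.0323, 0.1346]
ee_rot: [-0.587, 0.39, -0.395, 0.589]
ft_force: [1.0, 0.0, -1.3]
grip_width: 0.552
clock: 18.65
position: [0.5661, 0.1688, 0.1189]
ee_rot: [-0.616, 0.344, -0.349, 0.617]
ft_force: [0.6, 0.4, -0.3]
grip_width: 0.547
18.65 [0.5661 0.1688 0.1189] R [[0.52, 0.007, 0.854], [-0.854, -0.003, 0.52], [0.006, -1.0, 0.004]] F [ 0.6  0.4 -0.3] g 0.547
1664 [0.6156 0.1215 0.0711] ((615.3363037109375, 119.53646850585938), 15.870156288146973) [403. 209.]
1577 [0.5728 0.1765 0.0711] ((571.3674926757812, 176.03115844726562), 15.747941017150879) [274. 224.]
{"offset":[-0.022, 0.435, 0.015],"turn":[-0.006, -0.014, 0.008]}  rows>=2
-- at [0.567 0.174 0.032]
```

```bash
python3 -m pendant '{"offset":[[-0.02,0.1,0.03],[-0.02,0.43,0.03],[-0.02,0.43,0.03],[-0.02,0.43,0.03]],"turn":[[0,0,0],[0,0,0],[0,0,0],[0,0,0]]}'
python3 -m pendant '{"offset":[[0,0,0],[0,0,0],[0,0,0],[0,0,0],[0,0,0]],"turn":[[0,0,0],[0,0,0],[0,0,0],[0,0,0],[0,0,0]]}' 10 50
python3 -m pendant '{"offset":[[0,-0.2,0],[0,-0.45,0],[0,-0.6,0],[0,-0.6,0]],"turn":[[0,0,0],[0,0,0],[0,0,0],[0,0,0]]}'
python3 - <<'E'
from h import *
st();log()
o=binfit(cam("top"))
b,a=o;bx=np.array([np.cos(a),np.sin(a)]);d=b-.002*bx
plan([((*d,.12),down(a-np.pi/2)),((*d,.054),None)])
E
```

```text
clock: 19.2
position: [0.5702, 0.175, 0.0339]
ee_rot: [-0.616, 0.344, -0.349, 0.617]
ft_force: [0.7, -0.7, 0.4]
grip_width: 0.549
clock: 19.82
position: [0.5717, 0.1754, 0.0363]
ee_rot: [-0.615, 0.343, -0.35, 0.618]
ft_force: [-0.8, -0.9, 6.8]
grip_width: 0.294
clock: 20.32
position: [0.5721, 0.1762, 0.1602]
ee_rot: [-0.613, 0.342, -0.352, 0.62]
ft_force: [-0.2, -0.1, -1.2]
grip_width: 0.292
20.32 [0.5721 0.1762 0.1602] R [[0.519, 0.017, 0.854], [-0.855, 0.001, 0.519], [0.008, -1.0, 0.015]] F [-0.2 -0.1 -1.2] g 0.292
bin 427 [148.  65.] origin [ 0.4437 -0.1135] yaw 13.4
{"offset":[0.45, 0.091, -0.654],"turn":[-0.008, 0.198, 0.003]}  rows>=3
{"offset":[0.547, 0.093, -0.575],"turn":[-0.008, 0.198, 0.003]}  rows>=3
-- at [ 0.442 -0.114  0.12 ]
{"offset":[0.0, 0.33, 0.0],"turn":[0.0, 0.0, 0.0]}  rows>=2
-- at [ 0.442 -0.114  0.054]
```

```bash
python3 -m pendant '{"offset":[[0.2,0,-0.3],[0.45,0.09,-0.65],[0.45,0.09,-0.65],[0.45,0.09,-0.65],[0.45,0.09,-0.65]],"turn":[[0,0.2,0],[0,0.2,0],[0,0.2,0],[0,0.2,0],[0,0.2,0]]}'
python3 -m pendant '{"offset":[[0.3,0.05,-0.3],[0.55,0.09,-0.58],[0.55,0.09,-0.58],[0.55,0.09,-0.58],[0.55,0.09,-0.58]],"turn":[[0,0.2,0],[0,0.2,0],[0,0.2,0],[0,0.2,0],[0,0.2,0]]}'
python3 - <<'E'
from h import *
st();log()
b=np.array([.4437,-.1135]);a=np.radians(13.4);bx=np.array([np.cos(a),np.sin(a)]);d=b-.002*bx
plan([((*d,.054),down(a-np.pi/2))])
E
```

```text
clock: 21.0
position: [0.5069, 0.0321, 0.1388]
ee_rot: [-0.585, 0.39, -0.398, 0.59]
ft_force: [-0.6, 0.5, -1.3]
grip_width: 0.292
clock: 21.62
position: [0.4425, -0.1125, 0.12]
ee_rot: [-0.552, 0.434, -0.442, 0.558]
ft_force: [-0.2, -0.0, -0.7]
grip_width: 0.295
21.62 [ 0.4425 -0.1125  0.12  ] R [[0.232, 0.013, 0.973], [-0.973, 0.0, 0.232], [0.003, -1.0, 0.013]] F [-0.2 -0.  -0.7] g 0.295
{"offset":[0.005, 0.33, -0.01],"turn":[-0.017, 0.001, 0.004]}  rows>=2
-- at [ 0.442 -0.114  0.054]
```

Drop it, then go back to bottle B.

```bash
python3 -m pendant '{"offset":[[0,0.15,-0.01],[0,0.33,-0.01],[0,0.335,-0.01],[0,0.335,-0.01]],"turn":[[-0.02,0,0],[-0.02,0,0],[-0.02,0,0],[-0.02,0,0]]}'
python3 -m pendant '{"offset":[[0,0,0],[0,0,0],[0,0,0],[0,0,0]],"turn":[[0,0,0],[0,0,0],[0,0,0],[0,0,0]]}' 55
python3 -m pendant '{"offset":[[0,-0.2,0],[0,-0.5,0],[0,-0.5,0],[0,-0.5,0]],"turn":[[0,0,0],[0,0,0],[0,0,0],[0,0,0]]}'
python3 - <<'E'
from h import *
st();log()
C=cam("wrist");save("w9.png",C["im"])
gc=down(np.radians(-58))
plan([((.612,.119,.12),gc),((.614,.12,.032),gc)])
E
```

```text
clock: 22.12
position: [0.4424, -0.1123, 0.0539]
ee_rot: [0.557, -0.437, 0.438, -0.554]
ft_force: [-0.0, 0.0, -1.0]
grip_width: 0.3
clock: 22.62
position: [0.4425, -0.1123, 0.0541]
ee_rot: [0.556, -0.437, 0.438, -0.554]
ft_force: [0.7, -0.0, 0.4]
grip_width: 0.549
clock: 23.12
position: [0.4423, -0.1119, 0.1539]
ee_rot: [0.556, -0.437, 0.438, -0.554]
ft_force: [-0.1, 0.3, -1.4]
grip_width: 0.551
23.12 [ 0.4423 -0.1119  0.1539] R [[0.234, -0.001, 0.972], [-0.972, -0.003, 0.234], [0.003, -1.0, -0.001]] F [-0.1  0.3 -1.4] g 0.551
{"offset":[-0.462, 0.08, 0.549],"turn":[0.002, -0.206, 0.001]}  rows>=3
{"offset":[-0.368, 0.082, 0.616],"turn":[0.002, -0.206, 0.001]}  rows>=3
-- at [0.612 0.119 0.12 ]
{"offset":[0.001, 0.44, 0.011],"turn":[0.0, 0.0, 0.0]}  rows>=2
-- at [0.614 0.12  0.032]
```

View pics/w9.png

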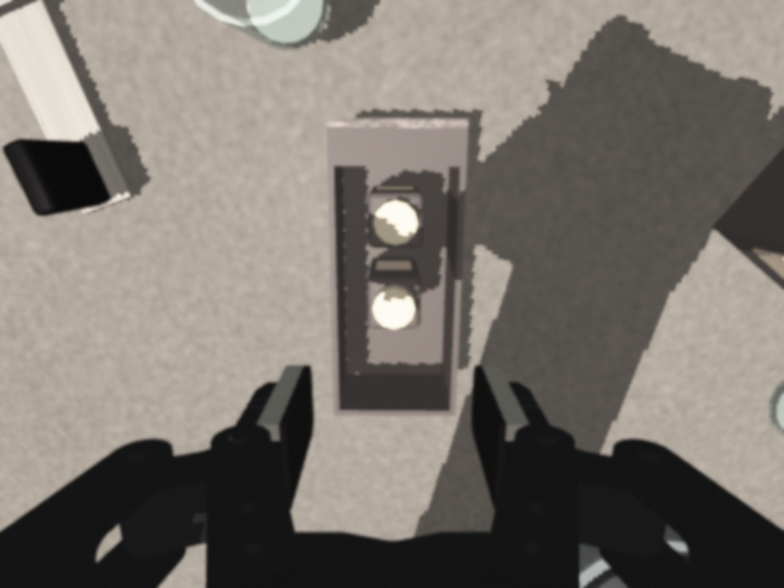

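```bash
python3 -m pendant '{"offset":[[-0.46,0.08,0.55],[-0.46,0.08,0.55],[-0.46,0.08,0.55],[-0.46,0.08,0.55],[-0.46,0.08,0.55]],"turn":[[0,-0.2,0],[0,-0.2,0],[0,-0.2,0],[0,-0.2,0],[0,-0.2,0]]}'
python3 -m pendant '{"offset":[[-0.37,0.08,0.62],[-0.37,0.08,0.62],[-0.37,0.08,0.62],[-0.37,0.08,0.62],[-0.37,0.08,0.62]],"turn":[[0,-0.45,0],[0,-0.45,0],[0,-0.45,0],[0,-0.45,0],[0,-0.45,0]]}'
python3 - <<'E'
from h import *
st();log();plan([((.614,.12,.032),None)])
E
```

```text
clock: 23.8
position: [0.5264, 0.0016, 0.1361]
ee_rot: [0.59, -0.394, 0.393, -0.586]
ft_force: [-1.0, 0.3, 0.4]
grip_width: 0.548
clock: 24.42
position: [0.6125, 0.1145, 0.1197]
ee_rot: [0.649, -0.285, 0.285, -0.645]
ft_force: [0.8, 0.3, -0.2]
grip_width: 0.549
24.43 [0.6125 0.1145 0.1197] R [[0.675, -0.004, 0.738], [-0.738, -0.005, 0.675], [0.002, -1.0, -0.006]] F [ 0.8  0.3 -0.2] g 0.549
{"offset":[-0.016, 0.438, 0.027],"turn":[0.0, 0.0, 0.0]}  rows>=2
-- at [0.614 0.12  0.032]
```

```bash
python3 -m pendant '{"offset":[[-0.02,0.1,0.025],[-0.02,0.43,0.025],[-0.02,0.43,0.025],[-0.02,0.43,0.025]],"turn":[[0,0,0],[0,0,0],[0,0,0],[0,0,0]]}'
python3 -m pendant '{"offset":[[0,0,0],[0,0,0],[0,0,0],[0,0,0],[0,0,0]],"turn":[[0,0,0],[0,0,0],[0,0,0],[0,0,0],[0,0,0]]}' 10 50
python3 -m pendant '{"offset":[[0,-0.2,0],[0,-0.45,0],[0,-0.6,0],[0,-0.6,0]],"turn":[[0,0,0],[0,0,0],[0,0,0],[0,0,0]]}'
python3 - <<'E'
from h import *
st();log()
b,a=binfit(cam("top"));bx=np.array([np.cos(a),np.sin(a)]);d=b-.041*bx
plan([((*d,.125),down(a-np.pi/2)),((*d,.054),None)])
E
```

```text
clock: 24.92
position: [0.6134, 0.1199, 0.0346]
ee_rot: [0.649, -0.286, 0.285, -0.645]
ft_force: [0.3, -0.6, -0.7]
grip_width: 0.549
clock: 25.55
position: [0.615, 0.1201, 0.0372]
ee_rot: [0.648, -0.285, 0.286, -0.646]
ft_force: [-1.8, -1.6, 7.5]
grip_width: 0.298
clock: 26.05
position: [0.6168, 0.121, 0.1614]
ee_rot: [-0.647, 0.283, -0.288, 0.647]
ft_force: [-0.7, 0.1, -0.5]
grip_width: 0.293
26.05 [0.6168 0.121  0.1614] R [[0.674, 0.007, 0.739], [-0.739, -0.003, 0.674], [0.007, -1.0, 0.003]] F [-0.7  0.1 -0.5] g 0.293
bin 471 [148.  65.] origin [ 0.4436 -0.1136] yaw 13.3
{"offset":[0.092, 0.085, -0.802],"turn":[-0.001, 0.323, 0.003]}  rows>=3
{"offset":[0.291, 0.086, -0.753],"turn":[-0.001, 0.323, 0.003]}  rows>=3
-- at [ 0.404 -0.123  0.125]
{"offset":[0.0, 0.355, -0.0],"turn":[0.0, 0.0, 0.0]}  rows>=2
-- at [ 0.404 -0.123  0.054]
```

```bash
python3 -m pendant '{"offset":[[0.05,0.04,-0.3],[0.09,0.08,-0.8],[0.09,0.08,-0.8],[0.09,0.08,-0.8],[0.09,0.08,-0.8]],"turn":[[0,0.2,0],[0,0.32,0],[0,0.32,0],[0,0.32,0],[0,0.32,0]]}'
python3 -m pendant '{"offset":[[0.2,0.05,-0.4],[0.29,0.08,-0.75],[0.29,0.08,-0.75],[0.29,0.08,-0.75],[0.29,0.08,-0.75]],"turn":[[0,0.2,0],[0,0.32,0],[0,0.32,0],[0,0.32,0],[0,0.32,0]]}'
python3 - <<'E'
from h import *
st();log()
b=np.array([.4437,-.1135]);a=np.radians(13.4);bx=np.array([np.cos(a),np.sin(a)]);d=b-.041*bx
plan([((*d,.053),down(a-np.pi/2))])
E
```

```text
clock: 26.72
position: [0.5098, 0.0002, 0.1428]
ee_rot: [0.607, -0.362, 0.366, -0.606]
ft_force: [1.3, 0.2, -0.1]
grip_width: 0.297
clock: 27.35
position: [0.4059, -0.1205, 0.1271]
ee_rot: [0.556, -0.435, 0.439, -0.556]
ft_force: [-0.2, 0.7, -1.0]
grip_width: 0.296
27.35 [ 0.4059 -0.1205  0.1271] R [[0.237, 0.004, 0.971], [-0.971, -0.003, 0.237], [0.004, -1.0, 0.003]] F [-0.2  0.7 -1. ] g 0.296
{"offset":[0.008, 0.37, -0.014],"turn":[-0.004, 0.007, 0.005]}  rows>=2
-- at [ 0.404 -0.123  0.053]
```

Drop it. Next the tab: fetch a plan for the tray return too.

```bash
python3 -m pendant '{"offset":[[0.01,0.15,-0.01],[0.01,0.37,-0.015],[0.01,0.37,-0.015],[0.01,0.37,-0.015]],"turn":[[0,0,0],[0,0,0],[0,0,0],[0,0,0]]}'
python3 -m pendant '{"offset":[[0,0,0],[0,0,0],[0,0,0],[0,0,0]],"turn":[[0,0,0],[0,0,0],[0,0,0],[0,0,0]]}' 55
python3 -m pendant '{"offset":[[0,-0.2,0],[0,-0.5,0],[0,-0.5,0],[0,-0.5,0]],"turn":[[0,0,0],[0,0,0],[0,0,0],[0,0,0]]}'
python3 - <<'E'
from h import *
st();log()
C=cam("wrist");P=cloud(C)
b=np.array([.4437,-.1135]);a=np.radians(13.4);bx=np.array([np.cos(a),np.sin(a)]);by=np.array([-bx[1],bx[0]])
r=P[...,:2]-b;m=((P[...,2]>.055)&(P[...,2]<.08)&(abs(r@bx)<.07)&(abs(r@by)<.03)).astype(np.uint8)
n,l,s,c=cv2.connectedComponentsWithStats(m)
for i in range(1,n):
    if s[i,4]>60:print("cap in bin",s[i,4],(r@bx)[l==i].mean().round(3),(r@by)[l==i].mean().round(3),P[...,2][l==i].mean().round(3))
r=P-CO;x=r@UX;y=r@UY
m=(x>-.32)&(x<-.22)&(abs(y)<.03)&(P[...,2]>.052)&(P[...,2]<.07)
if m.sum():print("tab",m.sum(),P[m].mean(0).round(4),np.percentile(x[m],[2,98]).round(3),np.percentile(y[m],[2,98]).round(3))
plan([((.462,.057,.12),Hp(78)),((.464,.058,.036),Hp(78))])
E
```

```text
clock: 27.85
position: [0.405, -0.123, 0.0542]
ee_rot: [-0.556, 0.434, -0.439, 0.556]
ft_force: [1.0, 0.1, 0.2]
grip_width: 0.297
clock: 28.35
position: [0.405, -0.123, 0.0544]
ee_rot: [-0.556, 0.434, -0.439, 0.556]
ft_force: [-0.4, -0.3, -0.1]
grip_width: 0.55
clock: 28.85
position: [0.4044, -0.1225, 0.1542]
ee_rot: [-0.556, 0.434, -0.439, 0.557]
ft_force: [-0.6, 0.2, -0.8]
grip_width: 0.547
28.85 [ 0.4044 -0.1225  0.1542] R [[0.238, 0.005, 0.971], [-0.971, -0.003, 0.238], [0.005, -1.0, 0.004]] F [-0.6  0.2 -0.8] g 0.547
cap in bin 1578 0.038 0.001 0.061
cap in bin 1429 -0.001 0.001 0.061
cap in bin 1274 -0.038 -0.001 0.061
tab 1338 [0.4612 0.0557 0.0593] [-0.286 -0.254] [-0.005  0.006]
{"offset":[-0.803, 0.166, 0.495],"turn":[0.262, -0.403, 0.048]}  rows>=4
-- at [0.462 0.057 0.12 ]
{"offset":[0.001, 0.413, -0.076],"turn":[0.0, 0.0, 0.0]}  rows>=2
-- at [0.464 0.058 0.036]
```

```bash
python3 -m pendant '{"offset":[[-0.4,0.05,0.25],[-0.8,0.16,0.5],[-0.8,0.16,0.5],[-0.8,0.16,0.5],[-0.8,0.16,0.5],[-0.8,0.16,0.5]],"turn":[[0.26,-0.4,0.05],[0.26,-0.4,0.05],[0.26,-0.4,0.05],[0.26,-0.4,0.05],[0.26,-0.4,0.05],[0.26,-0.4,0.05]]}'
python3 -m pendant '{"offset":[[0,0.2,-0.04],[0,0.41,-0.075],[0,0.41,-0.075],[0,0.41,-0.075]],"turn":[[0,0,0],[0,0,0],[0,0,0],[0,0,0]]}'
python3 -m pendant '{"offset":[[0,0,0],[0,0,0],[0,0,0],[0,0,0],[0,0,0],[0,0,0]],"turn":[[0,0,0],[0,0,0],[0,0,0],[0,0,0],[0,0,0],[0,0,0]]}' 0 40
python3 -c "
from h import *
st();log()
p=manip.get_obs()['position'];plan([(p+.178*UX,None)])"
```

```text
clock: 29.65
position: [0.4628, 0.0553, 0.1208]
ee_rot: [-0.55, 0.307, -0.377, 0.679]
ft_force: [0.0, -1.0, -1.4]
grip_width: 0.549
clock: 30.15
position: [0.4654, 0.0562, 0.0389]
ee_rot: [-0.55, 0.307, -0.378, 0.679]
ft_force: [0.2, -0.1, 0.3]
grip_width: 0.548
clock: 30.9
position: [0.465, 0.0612, 0.041]
ee_rot: [-0.549, 0.307, -0.375, 0.681]
ft_force: [-14.7, 19.3, 19.9]
grip_width: 0.129
30.9 [0.465  0.0612 0.041 ] R [[0.53, 0.175, 0.83], [-0.848, 0.116, 0.517], [-0.006, -0.978, 0.21]] F [-14.7  19.3  19.9] g 0.129
{"offset":[0.0, 0.187, 0.87],"turn":[0.0, 0.0, 0.0]}  rows>=3
-- at [0.616 0.156 0.041]
```

```bash
python3 -m pendant '{"offset":[[0,0.01,0.05],[0,0.03,0.14],[0,0.05,0.23],[0,0.07,0.32],[0,0.09,0.42],[0,0.11,0.52],[0,0.13,0.62],[0,0.15,0.71],[0,0.17,0.79],[0,0.18,0.85],[0,0.19,0.875],[0,0.19,0.88]],"turn":[[0,0,0],[0,0,0],[0,0,0],[0,0,0],[0,0,0],[0,0,0],[0,0,0],[0,0,0],[0,0,0],[0,0,0],[0,0,0],[0,0,0]]}'
python3 -m pendant '{"offset":[[0,0,0.02],[0,0,0.04],[0,0,0.04]],"turn":[[0,0,0],[0,0,0],[0,0,0]]}'
python3 -c "
from h import *
st();log();r=manip.get_obs()['position']-CO;print(r@UX,r@UY)"
```

```text
clock: 32.4
position: [0.6154, 0.1559, 0.0411]
ee_rot: [-0.55, 0.308, -0.374, 0.68]
ft_force: [-24.4, -6.1, 18.9]
grip_width: 0.13
clock: 32.78
position: [0.616, 0.1565, 0.0409]
ee_rot: [-0.554, 0.312, -0.371, 0.677]
ft_force: [-36.0, -13.4, 20.4]
grip_width: 0.128
32.77 [0.616  0.1565 0.0409] R [[0.53, 0.157, 0.834], [-0.848, 0.11, 0.518], [-0.011, -0.981, 0.192]] F [-36.  -13.4  20.4] g 0.128
-0.08677343043144481 0.001973840497991005
```

```bash
python3 -m pendant '{"offset":[[0,0,-0.02],[0,0,-0.02],[0,0,-0.02],[0,0,-0.02],[0,-0.3,-0.05],[0,-0.6,-0.3],[0,-0.8,-0.5],[0,-0.8,-0.5],[0,-0.8,-0.5]],"turn":[[0,0,0],[0,0,0],[0,0,0],[0,0,0],[0,0,0],[0,0,0],[0,0,0],[0,0,0],[0,0,0]]}' 50
python3 - <<'E'
from h import *
st();log();W=cam("wrist");T=cam("top");save("t10.png",T["im"]);S=cam("side")
for n,C in(("w",W),("s",S),("t",T)):
    P=cloud(C);r=P-CO;x=r@UX;y=r@UY;z=P[...,2]
    m=(x>-.15)&(x<-.06)&(abs(y)<.04)&(z>.052)&(z<.07)
    if m.sum():print(n,"tab",m.sum(),np.percentile(x[m],[2,50,98]).round(4),np.median(y[m]).round(4))
    m=(x>-.035)&(x<-.02)&(abs(y)<.11)&(z>.1)&(z<.16);print("lip top",m.sum(),np.nanmedian(z[m]) if m.sum() else 0)
b,a=binfit(T);binfit(S)
P=cloud(T);w=P[120:210,300:450].reshape(-1,3);k=w[(w[:,2]>.155)&(w[:,2]<.175)];r=cv2.minAreaRect((k[:,:2]*1000).astype(np.float32));print("panel",r)
# louver edges in panel frame (approx)
PX=np.array([.916,-.400]);PY=np.array([.400,.916]);c=np.array(r[0])/1000
for n,C in(("t",T),("s",S)):
    P=cloud(C);q=P[...,:2]-c;u=q@PX;v=q@PY;z=P[...,2]
    for zz in(.165,.125,.085):
        m=(abs(z-zz)<.006)&(v>-.05)&(v<.13)&(u>-.05)&(u<.03)
        print(n,zz,m.sum(),np.percentile(u[m],[2,10,50,98]).round(4) if m.sum()>5 else "", np.median(z[m]))
E
```

```text
clock: 33.9
position: [0.5079, 0.0873, 0.1794]
ee_rot: [-0.553, 0.312, -0.372, 0.677]
ft_force: [-0.1, -0.4, -1.5]
grip_width: 0.502
33.9 [0.5079 0.0873 0.1794] R [[0.529, 0.159, 0.833], [-0.848, 0.111, 0.518], [-0.01, -0.981, 0.193]] F [-0.1 -0.4 -1.5] g 0.502
w tab 799 [-0.1065 -0.0917 -0.0747] 0.0017
lip top 0 0
s tab 73 [-0.1081 -0.0936 -0.0758] 0.0035
lip top 639 0.13113190931022822
t tab 56 [-0.1067 -0.0909 -0.0749] 0.0022
lip top 516 0.13150761394007915
bin 511 [147.  65.] origin [ 0.4435 -0.1135] yaw 13.6
no bin 0
panel ((696.2739868164062, -252.51553344726562), (299.3073425292969, 19.245994567871094), 66.52747344970703)
t 0.165 234 [-0.0088 -0.0084 -0.0058  0.005 ] 0.16399205417934115
t 0.125 226 [-0.0321 -0.0308 -0.0274 -0.0067] 0.12359144827317203
t 0.085 246 [-0.0343 -0.0333 -0.0149 -0.0069] 0.08409323700864979
s 0.165 253 [-0.0104 -0.0096 -0.0073  0.002 ] 0.16397782214138745
s 0.125 278 [-0.0327 -0.0312 -0.0094 -0.0067] 0.1240236105854508
s 0.085 117 [-0.0353 -0.0341 -0.0317 -0.0145] 0.08335847347387393
```

View pics/t10.png

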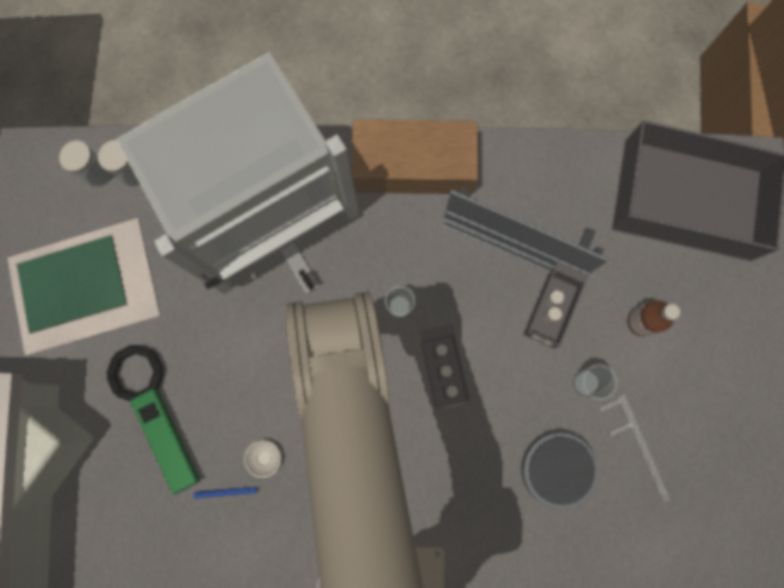

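```bash
cat >> h.py <<'E'
PA=np.radians(-23.5);PX=np.array([np.cos(PA),np.sin(PA),0]);PY=np.array([-np.sin(PA),np.cos(PA),0]);PO=np.array([.6963,-.2525,0])-.0337*PX
def pan(x,y,z): return PO+x*PX+y*PY+z*UZ
def hang(t): # bin x along panel x, nose down by t: tool down tilted
    return toolR(-UZ*np.cos(t)+PX*np.sin(t),-PY)
E
python3 - <<'E'
from h import *
from kin2 import *
L,e=fit();np.save("L.npy",L);print(e);q=manip.get_obs()["joint_pos"]
a=np.radians(13.5);b=np.array([.4436,-.1135]);g=down(a-np.pi/2)
for p,R in(((*b,.012),g),(pan(-.16,.04,.12),hang(.09)),(pan(-.067,.04,.12),hang(.09)),(pan(-.067,.04,.03),hang(.09))):
    r=ik(np.array(p),R.as_matrix(),L,q,6);q=r[0];print(r[0].round(2),round(r[1],4),round(r[2],4))
plan([((*b,.16),g),((*b,.012),g)])
E
```

```text
0.0008220294150681762
[-0.16  0.23  0.34  2.12 -0.11  0.8  -1.09] 0.0 0.0
[-0.24  0.21  0.44  1.89 -0.08  0.98 -1.75] 0.0 0.0
[-0.14  0.41  0.43  1.65 -0.17  1.03 -1.65] 0.0 0.0
[-0.11  0.51  0.39  1.71 -0.22  0.87 -1.62] 0.0 0.0
{"offset":[0.684, -0.074, -0.806],"turn":[-0.239, 0.409, -0.053]}  rows>=4
-- at [ 0.444 -0.114  0.16 ]
{"offset":[0.0, 0.74, -0.0],"turn":[0.0, 0.0, 0.0]}  rows>=3
-- at [ 0.444 -0.114  0.012]
```

```bash
python3 -m pendant '{"offset":[[0.35,-0.05,-0.4],[0.68,-0.07,-0.8],[0.68,-0.07,-0.8],[0.68,-0.07,-0.8],[0.68,-0.07,-0.8],[0.68,-0.07,-0.8]],"turn":[[-0.24,0.2,-0.05],[-0.24,0.41,-0.05],[-0.24,0.41,-0.05],[-0.24,0.41,-0.05],[-0.24,0.41,-0.05],[-0.24,0.41,-0.05]]}' 100
python3 - <<'E'
from h import *
st();log();W=cam("wrist");P=cloud(W);w=P.reshape(-1,3);print(np.isfinite(w).all(1).sum())
k=w[(w[:,2]>.043)&(w[:,2]<.056)&(w[:,0]>.4)&(w[:,0]<.545)&(w[:,1]<-.05)&(w[:,1]>-.18)]
a=np.radians(13.5);bx=np.array([np.cos(a),np.sin(a)]);by=np.array([-bx[1],bx[0]]);r=k[:,:2]-[.4436,-.1135]
print(len(k),"x",np.percentile(r@bx,[1,99]).round(4),"y",np.percentile(r@by,[1,99]).round(4))
for s in(-1,1):
    for lo in(0,.05):
        m=(s*(r@by)>.025)&(r@bx>lo)&(r@bx<lo+.02);print(s,lo,m.sum(),np.median((r@by)[m]).round(4) if m.sum() else "")
plan([((.4436,-.1135,.012),down(a-np.pi/2))])
E
```

```text
clock: 34.8
position: [0.4448, -0.111, 0.159]
ee_rot: [0.556, -0.439, 0.436, -0.555]
ft_force: [-0.2, 0.3, 0.1]
grip_width: 1.0
34.8 [ 0.4448 -0.111   0.159 ] R [[0.234, -0.003, 0.972], [-0.972, 0.002, 0.234], [-0.002, -1.0, -0.002]] F [-0.2  0.3  0.1] g 1.0
234215
5966 x [-0.0444  0.0826] y [-0.0318  0.0315]
-1 0 155 -0.0303
-1 0.05 234 -0.0295
1 0 152 0.0299
1 0.05 212 0.0291
{"offset":[0.013, 0.736, -0.008],"turn":[0.002, 0.002, -0.003]}  rows>=3
-- at [ 0.444 -0.114  0.012]
```

```bash
python3 -m pendant '{"offset":[[0.01,0.2,-0.01],[0.01,0.45,-0.01],[0.01,0.65,-0.01],[0.01,0.735,-0.01],[0.01,0.735,-0.01]],"turn":[[0,0,0],[0,0,0],[0,0,0],[0,0,0],[0,0,0]]}'
python3 -m pendant '{"offset":[[0,0,0],[0,0,0],[0,0,0],[0,0,0]],"turn":[[0,0,0],[0,0,0],[0,0,0],[0,0,0]]}' 40 70
python3 -m pendant '{"offset":[[0,-0.05,0],[0,-0.15,0],[0,-0.3,0],[0,-0.45,0],[0,-0.55,0],[0,-0.55,0]],"turn":[[0,0,0],[0,0,0],[0,0,0],[0,0,0],[0,0,0],[0,0,0]]}'
python3 - <<'E'
from h import *
st();log()
p=manip.get_obs()["position"]
plan([(pan(-.17,.04,p[2]+.01),hang(.09))])
E
```

```text
clock: 35.48
position: [0.4424, -0.1119, 0.011]
ee_rot: [0.557, -0.439, 0.435, -0.555]
ft_force: [0.8, 0.3, 0.8]
grip_width: 1.002
clock: 35.98
position: [0.4437, -0.1117, 0.0123]
ee_rot: [0.556, -0.438, 0.435, -0.556]
ft_force: [-1.4, 1.1, 6.0]
grip_width: 0.74
clock: 36.72
position: [0.4447, -0.1119, 0.1238]
ee_rot: [-0.556, 0.437, -0.436, 0.557]
ft_force: [-0.6, 0.0, -5.4]
grip_width: 0.741
36.73 [ 0.4447 -0.1119  0.1238] R [[0.238, 0.0, 0.971], [-0.971, 0.002, 0.238], [-0.002, -1.0, 0.001]] F [-0.6  0.  -5.4] g 0.741
{"offset":[0.206, -0.05, 0.365],"turn":[0.11, 0.827, -0.04]}  rows>=4
-- at [ 0.525 -0.135  0.134]
```

```bash
python3 -m pendant '{"offset":[[0.05,-0.05,0.1],[0.1,-0.05,0.2],[0.15,-0.05,0.3],[0.2,-0.05,0.36],[0.2,-0.05,0.36],[0.2,-0.05,0.36],[0.2,-0.05,0.36]],"turn":[[0.03,0.2,-0.01],[0.06,0.4,-0.02],[0.08,0.6,-0.03],[0.11,0.83,-0.04],[0.11,0.83,-0.04],[0.11,0.83,-0.04],[0.11,0.83,-0.04]]}'
python3 - <<'E'
from h import *
st();log();o=manip.get_obs();r=o["position"]-PO;print("tcp pan",r@PX,r@PY,r[2])
W=cam("wrist");save("w11.png",W["im"]);np.savez("pics/w11.npz",**W)
S=cam("side");np.savez("pics/s11.npz",**S)
P=cloud(W);r=P-PO;x=r@PX;y=r@PY;z=P[...,2]
for lo in(-.02,.02,.06):
    m=(y>lo)&(y<lo+.03)&(x>-.02)&(x<.06)&(z>.1)&(z<.18)
    e=m&(abs(z-.125)<.004);print("rail",lo,e.sum(),np.percentile(x[e],[3,50]).round(4) if e.sum() else "", "top face",np.percentile(x[m&(z>.155)],[2,50]).round(4) if (m&(z>.155)).sum() else "")
m=(x<-.04)&(x>-.16)&(z>.13)&(z<.2)&(abs(y-.04)<.045)
print("bin rear top",m.sum(),"x98",np.percentile(x[m],[90,98,99.5]).round(4),"y",np.percentile(y[m&(x>-.115)],[1,99]).round(4),"z",np.percentile(z[m&(x>-.105)],[5,50,95]).round(4))
E
```

```text
clock: 37.6
position: [0.5236, -0.1335, 0.1336]
ee_rot: [0.37, -0.565, 0.617, -0.404]
ft_force: [0.7, 0.7, -5.3]
grip_width: 0.734
37.6 [ 0.5236 -0.1335  0.1336] R [[-0.399, 0.081, 0.913], [-0.917, -0.035, -0.397], [-0.0, -0.996, 0.089]] F [ 0.7  0.7 -5.3] g 0.734
tcp pan -0.1721312892532899 0.04021771158713365 0.13358439255298069
rail -0.02 0  top face 
rail 0.02 0  top face 
rail 0.06 0  top face 
bin rear top 39802 x98 [-0.0973 -0.094  -0.0934] y [0.0089 0.0718] z [0.1766 0.1778 0.179 ]
```

View pics/w11.png

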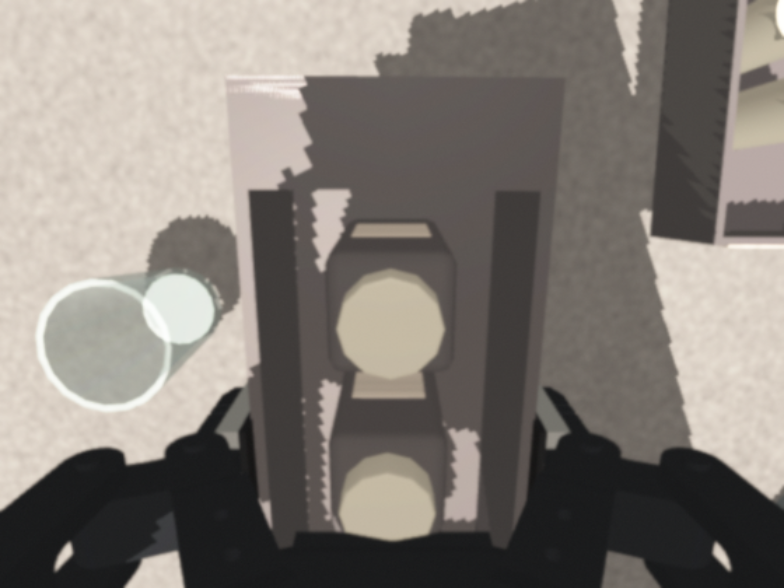

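```bash
python3 -m pendant '{"offset":[[0,0,0.1],[0,0.02,0.2],[0,0.03,0.3],[0,0.03,0.3]],"turn":[[0,0,0],[0,0,0],[0,0,0],[0,0,0]]}'
python3 - <<'E'
from h import *
st();log();o=manip.get_obs();r=o["position"]-PO;print("tcp pan",r@PX,r@PY,r[2])
for n in("wrist","side","top"):
    W=cam(n);np.savez(f"pics/{n}12.npz",**W)
    P=cloud(W);r=P-PO;x=r@PX;y=r@PY;z=P[...,2]
    m=(y>-.06)&(y<.14)&(x>-.06)&(x<.08)
    for zz in(.165,.125,.085):
        e=m&(abs(z-zz)<.004)&(x>-.012);print(n,zz,e.sum(),np.percentile(x[e],[2,50]).round(4) if e.sum()>10 else "")
    e=(z>.165)&(z<.19)&(x<-.01)&(x>-.14)&(y>-.01)&(y<.09);
    if e.sum()>10:print(" bin rear x",np.percentile(x[e],[98,99.5]).round(4),"y",np.percentile(y[e],[1,99]).round(4),"z",np.median(z[e]).round(4))
E
```

```text
clock: 38.2
position: [0.5797, -0.1582, 0.133]
ee_rot: [0.37, -0.564, 0.617, -0.404]
ft_force: [-0.3, -0.1, -3.8]
grip_width: 0.739
38.2 [ 0.5797 -0.1582  0.133 ] R [[-0.399, 0.082, 0.913], [-0.917, -0.036, -0.398], [0.0, -0.996, 0.089]] F [-0.3 -0.1 -3.8] g 0.739
tcp pan -0.11084186586340619 0.04001818383785016 0.13301841850993357
wrist 0.165 0 
wrist 0.125 0 
wrist 0.085 3836 [-0.0006  0.0015]
 bin rear x [-0.0329 -0.0322] y [-0.0033  0.0838] z 0.177
side 0.165 124 [0.0233 0.0275]
side 0.125 120 [0.0004 0.0238]
side 0.085 72 [-0.0023  0.0008]
 bin rear x [-0.036  -0.0335] y [-0.0076  0.0863] z 0.1772
top 0.165 242 [0.0247 0.0285]
top 0.125 99 [0.0019 0.0254]
top 0.085 46 [-0.0004  0.0031]
```

```bash
python3 -m pendant '{"offset":[[0,0.01,0.1],[0,0.02,0.18],[0,0.02,0.212],[0,0.02,0.212],[0,0.02,0.212]],"turn":[[0,0,0],[0,0,0],[0,0,0],[0,0,0],[0,0,0]]}'
python3 - <<'E'
from h import *
st();o=manip.get_obs();r=o["position"]-PO;print("tcp pan",r@PX,r@PY,r[2])
W=cam("wrist");P=cloud(W);r=P-PO;x=r@PX;y=r@PY;z=P[...,2]
e=(z>.165)&(z<.19)&(x<.03)&(x>-.1)&(y>-.0)&(y<.08);print(" bin rear x",np.percentile(x[e],[98,99.5]).round(4),"y",np.percentile(y[e],[1,99]).round(4),"z",np.median(z[e]).round(4))
m=(y>-.06)&(y<.14)&(x>-.012)
for zz in(.165,.125,.085):
    e=m&(abs(z-zz)<.004);print(zz,e.sum(),np.percentile(x[e],[2,50]).round(4) if e.sum()>10 else "")
t=o["position"]; R=Rn.from_quat(o["ee_rot"])
d=pan(-.0685,.04,.0935)-t; print((R.inv().apply(d)/.2).round(3))
E
```

```text
clock: 38.98
position: [0.617, -0.1742, 0.1328]
ee_rot: [0.37, -0.565, 0.617, -0.404]
ft_force: [-0.6, 0.5, -4.2]
grip_width: 0.735
38.98 [ 0.617  -0.1742  0.1328] R [[-0.399, 0.081, 0.913], [-0.917, -0.035, -0.398], [-0.0, -0.996, 0.088]] F [-0.6  0.5 -4.2] g 0.735
tcp pan -0.07027146718616098 0.04018988063857331 0.1327731418271456
 bin rear x [0.008  0.0255] y [0.0041 0.0766] z 0.1766
0.165 5133 [0.0251 0.0258]
0.125 6132 [-0.0117  0.0063]
0.085 2604 [-0.0006  0.0035]
[ 0.001  0.196 -0.008]
```

```bash
python3 -m pendant '{"offset":[[0,0.05,0.008],[0,0.1,0.002],[0,0.15,-0.002],[0,0.195,-0.006],[0,0.195,-0.006],[0,0.195,-0.006]],"turn":[[0,0,0],[0,0,0],[0,0,0],[0,0,0],[0,0,0],[0,0,0]]}'
python3 - <<'E'
from h import *
st();o=manip.get_obs();r=o["position"]-PO;print("tcp pan",r@PX,r@PY,r[2])
W=cam("wrist");save("w13.png",W["im"]);P=cloud(W);r=P-PO;x=r@PX;y=r@PY;z=P[...,2]
e=(z>.125)&(z<.15)&(x<.03)&(x>-.1)&(y>-.0)&(y<.08);print(" bin rear x",np.percentile(x[e],[90,98]).round(4),"z",np.median(z[e]).round(4))
e=(y>.08)&(y<.13)&(x>-.012)&(abs(z-.125)<.004);print("rail",e.sum(),np.percentile(x[e],[2,50]).round(4) if e.sum()>10 else "")
E
```

```text
clock: 39.78
position: [0.6192, -0.1751, 0.0941]
ee_rot: [0.37, -0.565, 0.617, -0.404]
ft_force: [0.9, -0.1, -5.1]
grip_width: 0.741
39.77 [ 0.6192 -0.1751  0.0941] R [[-0.399, 0.081, 0.913], [-0.917, -0.035, -0.398], [-0.0, -0.996, 0.088]] F [ 0.9 -0.1 -5.1] g 0.741
tcp pan -0.06782187788366084 0.04020493071287786 0.09407436916216216
 bin rear x [0.0103 0.0257] z 0.1376
rail 3786 [0.002  0.0054]
```

View pics/w13.png

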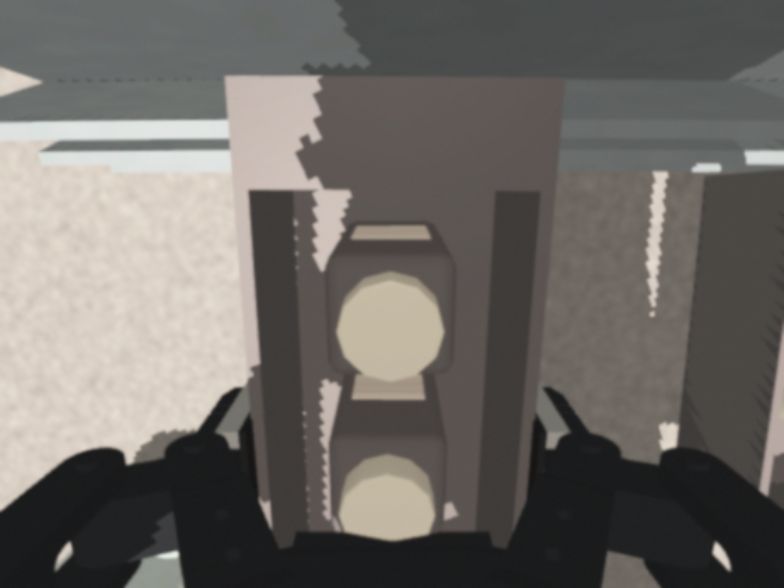

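```bash
python3 -m pendant '{"offset":[[0,0.02,-0.002],[0,0.035,-0.003],[0,0.042,-0.004],[0,0.042,-0.004],[0,0.042,-0.004]],"turn":[[0,0,0],[0,0,0],[0,0,0],[0,0,0],[0,0,0]]}'
python3 -m pendant '{"offset":[[0,0.006,0],[0,0.012,0],[0,0.012,0]],"turn":[[0,0,0],[0,0,0],[0,0,0]]}'
python3 -c "
from h import *
st();r=manip.get_obs()['position']-PO;print(r@PX,r@PY,r[2])"
```

```text
clock: 40.45
position: [0.6203, -0.1755, 0.0866]
ee_rot: [0.369, -0.564, 0.618, -0.405]
ft_force: [4.9, -1.6, -1.0]
grip_width: 0.744
clock: 40.83
position: [0.6209, -0.1758, 0.0846]
ee_rot: [0.369, -0.564, 0.618, -0.405]
ft_force: [4.1, -0.9, 0.4]
grip_width: 0.737
40.83 [ 0.6209 -0.1758  0.0846] R [[-0.399, 0.085, 0.913], [-0.917, -0.036, -0.398], [-0.001, -0.996, 0.092]] F [ 4.1 -0.9  0.4] g 0.737
-0.06598369441532725 0.04028017636369796 0.08460964980973915
```

```bash
python3 -m pendant '{"offset":[[0,0,0],[0,0,0],[0,0,0],[0,0,0],[0,0,0],[0,0,0]],"turn":[[0,0,0],[0,0,0],[0,0,0],[0,0,0],[0,0,0],[0,0,0]]}' 100
python3 -m pendant '{"offset":[[0,-0.1,0],[0,-0.3,0],[0,-0.6,0],[0,-0.9,0],[0,-0.9,0]],"turn":[[0,0,0],[0,0,0],[0,0,0],[0,0,0],[0,0,0]]}'
python3 -m pendant '{"offset":[[0,-0.1,-0.3],[0,-0.3,-0.7],[0,-0.4,-0.9],[0,-0.4,-0.9],[0,-0.4,-0.9],[0,-0.4,-0.9]],"turn":[[0,0,0],[0,0,0],[0,0,0],[0,0,0],[0,0,0],[0,0,0]]}'
python3 - <<'E'
from h import *
st()
for n in("wrist","side","top"):
    W=cam(n);np.savez(f"pics/{n}14.npz",**W)
    if n=="wrist":save("w14.png",W["im"])
    P=cloud(W);r=P-PO;x=r@PX;y=r@PY;z=P[...,2]
    e=(x<-.005)&(x>-.14)&(abs(y-.04)<.05)&(z>.105)&(z<.135)
    if e.sum()>50:
        k=np.c_[x[e],y[e],z[e]];rr=cv2.minAreaRect((k[:,:2]*1000).astype(np.float32))
        f=k[(abs(abs(k[:,1]-k[:,1].mean())-.0305)<.006)];s=np.polyfit(f[:,0],f[:,2],1)
        print(n,"rim",rr,"slope",s[0].round(3),"z at x=-.067",np.polyval(s,-.067).round(4),"xmin",np.percentile(k[:,0],1).round(4))
    r=P-CO;x=r@UX;y=r@UY
    m=(x>-.15)&(x<-.06)&(abs(y)<.04)&(z>.052)&(z<.07)
    if m.sum()>20:print(n,"tab x",np.median(x[m]).round(4))
    m=(x>-.035)&(x<-.02)&(abs(y)<.11)&(z>.1)&(z<.16);print("lip top",m.sum(),np.nanmedian(z[m]) if m.sum() else 0)
E
```

```text
clock: 41.58
position: [0.6209, -0.1758, 0.0846]
ee_rot: [0.369, -0.564, 0.618, -0.405]
ft_force: [0.1, 0.4, -0.4]
grip_width: 0.999
clock: 42.2
position: [0.6074, -0.1703, 0.2711]
ee_rot: [0.366, -0.561, 0.62, -0.408]
ft_force: [1.2, -0.0, -0.8]
grip_width: 0.997
clock: 42.95
position: [0.4362, -0.0962, 0.3316]
ee_rot: [0.366, -0.562, 0.62, -0.407]
ft_force: [0.1, -0.4, -0.3]
grip_width: 0.999
42.95 [ 0.4362 -0.0962  0.3316] R [[-0.401, 0.094, 0.911], [-0.916, -0.038, -0.399], [-0.003, -0.995, 0.101]] F [ 0.1 -0.4 -0.3] g 0.999
wrist rim ((-105.20728302001953, 40.14844512939453), (59.24876403808594, 63.686279296875), 0.34398651123046875) slope 0.079 z at x=-.067 0.1183 xmin -0.1343
wrist tab x -0.0924
lip top 0 0
side rim ((-70.27938842773438, 40.155887603759766), (130.48329162597656, 64.45890045166016), 0.044919103384017944) slope 0.088 z at x=-.067 0.1172 xmin -0.1333
side tab x -0.0926
lip top 631 0.13122844089507912
top rim ((-70.3294448852539, 39.25028991699219), (64.52977752685547, 130.54946899414062), 89.87993621826172) slope 0.095 z at x=-.067 0.1191 xmin -0.1348
top tab x -0.0907
lip top 524 0.13137803980314267
```

View pics/w14.png

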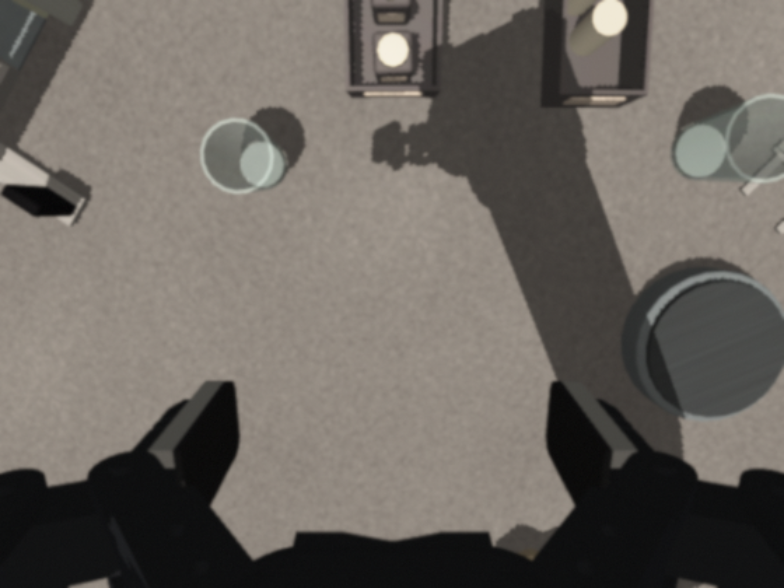

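```bash
python3 - <<'E'
from h import *
for n in("side","top"):
    W=dict(np.load(f"pics/{n}14.npz"));P=cloud(W);r=P-PO;x=r@PX;y=r@PY;z=P[...,2]
    for lo,hi in((-.004,.001),(.001,.006),(.006,.010)):
        e=(x>lo)&(x<hi)&(abs(y-.04)<.026)&(z>.1);print(n,lo,e.sum(),np.percentile(z[e],[10,50,90]).round(4) if e.sum() else "")
    for yy in(.04-.0305,.04+.0305):
        for lo in(-.12,-.09,-.06,-.03):
            e=(x>lo)&(x<lo+.03)&(abs(y-yy)<.006)&(z>.1);print("  wall",round(yy,3),lo,e.sum(),np.percentile(z[e],[50,90]).round(4) if e.sum() else "")
    e=(x>.024)&(x<.045)&(abs(y-.04)<.1)&(z>.15);print(n,"panel top z",np.median(z[e]))
    e=(abs(x)<.02)&(y>.09)&(y<.13)&(abs(z-.125)<.01);print("rail z max",np.percentile(z[e&(x<.006)],[50,95]).round(4))
    T=["beaker"]; e=0
E
```

```text
side -0.004 36 [0.1255 0.1288 0.1304]
side 0.001 44 [0.1272 0.1289 0.131 ]
side 0.006 25 [0.1269 0.1297 0.1319]
  wall 0.01 -0.12 0 
  wall 0.01 -0.09 26 [0.1174 0.121 ]
  wall 0.01 -0.06 35 [0.1196 0.1252]
  wall 0.01 -0.03 43 [0.1238 0.1289]
  wall 0.071 -0.12 6 [0.1111 0.1182]
  wall 0.071 -0.09 27 [0.1187 0.1214]
  wall 0.071 -0.06 26 [0.1218 0.1251]
  wall 0.071 -0.03 38 [0.1244 0.1287]
side panel top z 0.16229729150344152
rail z max [0.1227 0.1259]
top -0.004 37 [0.1263 0.1284 0.1311]
top 0.001 47 [0.1264 0.1287 0.1314]
top 0.006 29 [0.127  0.1296 0.1325]
  wall 0.01 -0.12 19 [0.1158 0.1185]
  wall 0.01 -0.09 22 [0.1177 0.1217]
  wall 0.01 -0.06 24 [0.1216 0.1259]
  wall 0.01 -0.03 31 [0.1261 0.1282]
  wall 0.071 -0.12 17 [0.1164 0.119 ]
  wall 0.071 -0.09 16 [0.1193 0.1219]
  wall 0.071 -0.06 15 [0.1229 0.1256]
  wall 0.071 -0.03 22 [0.1268 0.1297]
top panel top z 0.16373378865488508
rail z max [0.1244 0.1276]
```

```bash
python3 -c "
from h import *
st();print(manip.hand_in())"
```

```text
43.1 [ 0.4361 -0.0961  0.3315] R [[-0.401, 0.093, 0.912], [-0.916, -0.038, -0.399], [-0.003, -0.995, 0.1]] F [-0.6  0.4  1.2] g 1.001
the job is handed in; nothing more can be done
None
```

The job is done and handed in at 43 s. I pushed the sash up to the pointer, drew the tray out and put all three bottles upright in the bin. Then I slid the tray back against its stop and hung the filled bin on the top rail.

Last checks:
- **Bin:** it hangs at about panel x −65, y +40 mm, square to the panel and about 0.09 rad nose down. The top of its lip read 129 mm, as expected with the web resting on the rail.
- **Bin height:** readings of the narrow side rims gave an underside height of about 68–69 mm instead of the expected 73. I put that down to edge noise, because the lip reading agreed with the rail. It is still within the 66–82 mm limits.
- **Sash:** the lower edge is about 1 mm below the middle of the pointer.
- **Tray:** the pull tab is within about 2 mm of where it started.
- **Bottles:** all three showed standing in the bin after the drops. The final view covers only part of the bin, and I took no separate bottle reading once it was hung.
- **Beakers and robot:** both beakers are standing, and the gripper is clear of everything.

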